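# Butt and roll down the laminate on a cup ledge

### The job

Slide the loose marble-look laminate piece along the wooden ledge until it butts tight against the piece already bonded there, in line with it and with no gap. Then take the hand roller and roll the loose piece down, starting at the joint and working to its free end with the wheel running along the middle of the piece, under a steady downward push of about 10 to 20 N. Finally lay the roller back on the bare counter, resting on its wheel and handle end as you found it, and leave the cups, jar and cezve alone.

Things in the scene. Friction and masses are not known exactly. Their poses are not given: they have to be found in the camera images.
- ledge_joint (a point): Middle of the end face of the bonded laminate piece (180 x 64 x 6 mm), 3 mm above the top of the ledge's board; the loose piece must butt here. x runs along the board from the bonded piece over the bare part where the loose piece lies, y across, z up.
- strip_center (a point): Centre (half-way up) of the loose marble-look laminate piece, 180 x 64 x 6 mm, 0.14 kg; starts 15 to 45 mm short of the joint, a bit crooked and off line. x along its length, away from the joint (joint end x = -90 mm, free end +90 mm), y across, z up. In place it is 90 mm along x of ledge_joint, y and z 0. Can be taken across its 64 mm width by the finger tips; slides with ordinary friction.
- strip: The same loose laminate piece; origin at the centre of its underside, axes as strip_center.
- roller: Hand roller, 0.34 kg: wheel (40 mm diameter, 50 mm wide) in a steel fork 62 mm wide, a steel neck block above it and a wooden handle 24 mm thick running back from the neck. Lies on its wheel and the handle's round end, 153 mm behind the axle. Origin on the counter under the axle; x level, the handle runs to -x, sloping down at 0.47 rad; y along the axle; z up as it lies.
- roller_axle (a point): Centre of the roller's wheel, on the axle, 20 mm above the wheel's lowest point; axes as roller. The rubber tyre yields about 1 mm at 20 N.
- roller_neck (a point): Grip point: middle of the flat-sided neck block (18 mm wide along y, 28 long, 44 high), 60 mm from the axle, 24 mm above the fork. As it lies it is 27 mm behind and 54 mm above the axle, leaning back 0.47 rad. To use, pitch the tool forward 0.47 rad about its axle: the handle is level and the neck right above the wheel, 80 mm above the rolled surface. Axes as roller.
- roller_wheel (a joint): Turning angle of the roller's wheel about its axle in its fork, rad; free to turn either way, 50 rad per metre rolled.
- ledge: Fixed ledge: wooden board 358 x 56 x 18 mm on a dark non-slip mat (460 x 130 x 2 mm) stuck to the counter; board top 20 mm up. The bonded piece covers the half on the robot's right, the loose one lies over the left half; both are 4 mm wider than the board at each side. Origin on the counter 23 mm below ledge_joint, same axes; the board reaches from x = -182 to +176 mm.
- cups: Bystander: two stacked white espresso cups, 62 mm wide, 86 mm high; origin at the centre of the foot.
- jar: Bystander: closed amber glass jar, 72 mm wide, 105 mm high; origin at the centre of the foot.
- cezve: Bystander: stainless cezve, 86 mm wide, 74 mm high, with a handle reaching 150 mm out along its +y and up to 94 mm high; origin at the centre of its base.
There are look-alikes about, which are no part of the job. Of the things like the strip, leave any that is blue or orange; of the rest the smaller one is meant.

How it is judged (in metres and radians):
On the way, in this order (a step that is already met when the one before it is completed fails the run):
1. the loose piece lies flat, butted against the bonded piece (gap under 2 mm) and in line with it (within 3.5 mm and 0.03 rad) (x of strip_center in the frame of ledge_joint between 0.085 and 0.0922 m and y of strip_center in the frame of ledge_joint between -0.0035 and 0.0035 m and z of strip_center in the frame of ledge_joint between -0.003 and 0.003 m and angle between the x axis of strip_center and the x axis of ledge_joint, either way round below 0.03 rad), for 0.3 s.
2. the roller presses the loose piece with 6 to 40 N at the joint end (x of roller_axle in the frame of strip_center between -0.094 and -0.056 m and y of roller_axle in the frame of strip_center between -0.012 and 0.012 m and contact force between roller and strip between 6 and 40 N), for 0.1 s.
3. the roller presses the loose piece with 6 to 40 N in the second quarter while its wheel turns (x of roller_axle in the frame of strip_center between -0.052 and -0.019 m and y of roller_axle in the frame of strip_center between -0.012 and 0.012 m and contact force between roller and strip between 6 and 40 N and (velocity of joint roller_wheel above 0.25 rad/s or velocity of joint roller_wheel below -0.25 rad/s)), for 0.1 s.
4. the roller presses the loose piece with 6 to 40 N across the middle while its wheel turns (x of roller_axle in the frame of strip_center between -0.016 and 0.016 m and y of roller_axle in the frame of strip_center between -0.012 and 0.012 m and contact force between roller and strip between 6 and 40 N and (velocity of joint roller_wheel above 0.25 rad/s or velocity of joint roller_wheel below -0.25 rad/s)), for 0.1 s.
5. the roller presses the loose piece with 6 to 40 N in the last quarter while its wheel turns (x of roller_axle in the frame of strip_center between 0.019 and 0.052 m and y of roller_axle in the frame of strip_center between -0.012 and 0.012 m and contact force between roller and strip between 6 and 40 N and (velocity of joint roller_wheel above 0.25 rad/s or velocity of joint roller_wheel below -0.25 rad/s)), for 0.1 s.
6. the roller presses the loose piece with 6 to 40 N at the free end (x of roller_axle in the frame of strip_center between 0.056 and 0.094 m and y of roller_axle in the frame of strip_center between -0.012 and 0.012 m and contact force between roller and strip between 6 and 40 N), for 0.1 s.
At the end, for the whole second after the job is handed in: The loose piece lies flat on the board, butted against the bonded piece (gap under about 2 mm), in line with it within 3.5 mm and 0.03 rad; the roller is at rest on the counter on its wheel and handle end (within 0.12 rad of how it lay), clear of the ledge and its mat (all of step 1 and height (world z) of roller_axle between 0.014 and 0.026 m and angle between roller's own z axis and vertical below 0.12 rad and contact force between roller and ledge below 0.1 N and contact force between roller and strip below 0.1 N and linear speed of roller below 0.02 m/s and linear speed of strip below 0.01 m/s); the robot touches nothing.
It fails at once if the stack of cups is shifted or tipped (distance of cups from where it was at the start of the episode above 0.02 m or angle between cups's own z axis and vertical above 0.3 rad).
It fails at once if the jar is shifted or tipped (distance of jar from where it was at the start of the episode above 0.02 m or angle between jar's own z axis and vertical above 0.3 rad).
It fails at once if the cezve is shifted or tipped (distance of cezve from where it was at the start of the episode above 0.02 m or angle between cezve's own z axis and vertical above 0.3 rad).
It fails at once if the roller is pressed on the laminate with more than 60 N (contact force between roller and strip above 60 N or contact force between roller and ledge above 60 N).
It fails at once if the roller is dropped (falls freely faster than 0.7 m/s) (linear speed of roller above 0.7 m/s and contact force between the fingers and roller below 0.05 N).
It also fails if it takes over 72 s, if anything falls off the work surface, if the arm or the gripper's body presses on something with over 40 N, if the wrist force passes 120 N, or if a joint passes its speed limit or range.

### The arm

A 7-joint arm with a two-finger parallel gripper is mounted at the origin on the work surface. World frame = base frame: x ahead of the robot, y to its left, z up, the work surface at z = 0. Lengths are in mm, angles in rad, forces in N, time in s.
With the tool pointing down it reaches from about 425 to 875 mm from the base axis. Payload 4.7 kg.
Tool frame: the origin (TCP) lies at the very end of the fingers, on their centre line; the grasp point (between the pads) lies tcp_to_grasp behind it (tcp_to_grasp is the distance from the TCP to the grasp point, in mm); x points along the fingers, z is the direction in which the jaws open and shut, and the axes are right-handed (so a half turn about x gives the same grasp; the last joint's range is limited). The gripper opens to 87 mm and grips with 3 to 60 N. Pads are 19 mm wide; open, the fingers measure 117 mm over their backs; the gripper's body (75 mm by 190 mm) begins 51 mm behind the grasp point.
Start: joints at [1.343, 0.321, -0.07, 1.45, 0.023, 1.371, -0.057], TCP at [155.62, -631.119, 194.387] pointing down, gripper open.
Joint ranges: [-2.86, 2.86], [-0.3, 2.09], [-1.38, 1.24], [0.06, 2.45], [-1.56, 4.7], [0.09, 2.05], [-2.69, 2.69]. Speed limits (rad/s): [2.57, 2.57, 3.14, 3.14, 3.14, 3.14, 3.14].

### API

Orientations are given as a rotation vector (axis times angle).
In Python, from rig import sense, get_image, get_calibration, sign_off, tcp_to_grasp gives the robot as it stands.
- The arm moves only by the shell command python3 -m handwheel 'ROWS' [FORCE]. ROWS is JSON, a list that holds one entry, the list of rows, each a list of 7 numbers: the shift along the tool's x, y, z in m, then the turn, a rotation vector about the tool's x, y, z in rad, then the gripper's target within -1 to 1 (shut at 1, half-way at 0, fully open at -1). In form: [[[tx, ty, tz, wx, wy, wz, claw], ...]]. A call has exactly 8 rows; each row shifts and turns the pose as measured when the row begins, along the tool's axes as they then stand; what a row does not reach is not made up. A row lasts 1/10 s, in which the tool goes at most 50 mm and 8.59 degrees, less where a joint would pass 70% of its speed; a pose out of reach is approached as far as the arm can. A call with a gripper value outside its range is refused whole. The fingers move at their own pace and stop on an object; FORCE is the grip in N (left out, the last holds). Time passes only in rows, so rows that do not move let the fingers close, or fill a call up. It gives the time, the measured TCP pose, the force and the opening at its end, in the units of the state.
- sense(): the state, without advancing time (a new reading comes with each control period).
- get_image(name): name is "side" or "top"; returns the picture (480x640x3 uint8, red, green, blue); there is no depth.
- get_calibration(name): a dict with "intrinsics" (3x3 intrinsics, pixels), "dist" ([k1, k2, p1, p2, k3] as OpenCV has them; the pictures are not rectified), "position" and "attitude" of the camera in the world. Camera axes: x right, y down, z forward; pixel columns grow to the right and rows downward; lengths in mm; the calibration is good to about 2 mm. A picture is of the moment at which its call begins. get_calibration takes no time and is no camera call.
- sign_off(): hands the job in, once; it reports no verdict.
The state is a dict: "time_s": time; "joints": joint angles; "dq": joint speeds; "joint_torque": joint torques, N m; "eef_pos": TCP position; "orientation": TCP orientation; "wrist_force": force on the tool from outside, world axes, zero at the start; "wrist_torque": the same for the moment, N m; "grip_width": finger opening in mm.
Only numpy, scipy, OpenCV 4.12 (cv2) and the standard library are available. Lean on these libraries where they do the work, as an engineer would, in place of code of your own. Each camera call takes 0.05 s, during which the arm holds its last target.

## Working session

There is one attempt and no reset: what is moved stays moved. The work goes in short steps, Python scripts to look and compute and a shell command to move; the robot and the scene stay as the last step left them, time stands still between calls to the robot, and variables do not carry over. Pictures are saved under pics/ and viewed, and the job is handed in when it is done.

```bash
ls; mkdir -p pics
python3 - <<'E'
from rig import *
import rig,cv2,numpy as np
print(sense()); print(tcp_to_grasp)
for n in("side","top"):
    c=get_calibration(n);print(n,c)
    im=get_image(n);cv2.imwrite(f"pics/{n}0.png",cv2.cvtColor(im,cv2.COLOR_RGB2BGR))
E
```

```text
pics
{'time_s': 0.0, 'joints': array([ 1.34305986,  0.32183997, -0.07010924,  1.45170531,  0.0226209 ,
        1.37077286, -0.0568977 ]), 'dq': array([-7.09780554e-04, -9.22146511e-04,  7.36176327e-04,  2.95251243e-05,
       -2.27628932e-04,  4.05918097e-04, -2.16910917e-04]), 'joint_torque': array([-9.18877267e-04, -4.91292500e+01, -4.04302133e-01, -3.12533355e+01,
       -6.39675278e-02,  4.34120209e-02,  1.57358295e-04]), 'eef_pos': array([ 155.47452101, -630.49842629,  193.23552152]), 'orientation': array([ 1.03033887,  1.31560122, -1.0284934 ]), 'wrist_force': array([-0.64218752, -0.67577621,  0.67979586]), 'wrist_torque': array([0.01428071, 0.00167457, 0.02750106]), 'grip_width': 87.21239329225114}
18.700000000000003
side {'intrinsics': array([[519.03629122,   0.        , 316.68541937],
       [  0.        , 519.03629122, 237.69081587],
       [  0.        ,   0.        ,   1.        ]]), 'dist': array([-0.14570983,  0.        ,  0.        ,  0.        ,  0.        ]), 'position': array([-24.97568366, 919.40315736, 900.38885663]), 'attitude': array([-0.68918886,  2.56345153, -1.22489963])}
top {'intrinsics': array([[503.530917  ,   0.        , 318.79163115],
       [  0.        , 503.530917  , 234.85168158],
       [  0.        ,   0.        ,   1.        ]]), 'dist': array([-0.06901847,  0.        ,  0.        ,  0.        ,  0.        ]), 'position': array([ 290.27818715,   38.74048787, 1458.32987285]), 'attitude': array([-2.11359169,  2.16255167, -0.13339   ])}
```

View pics/side0.png

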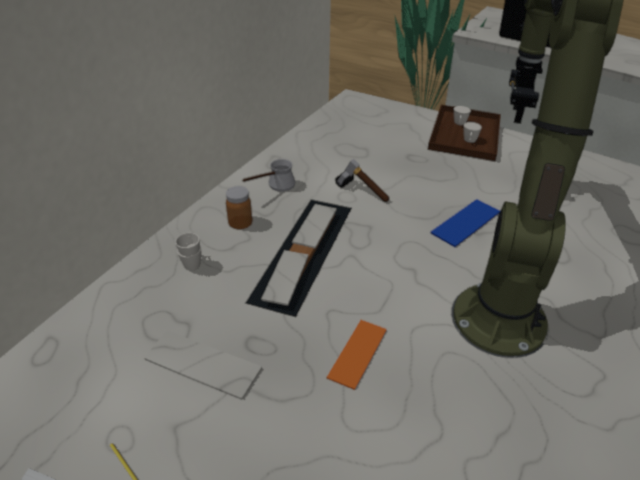

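View pics/top0.png

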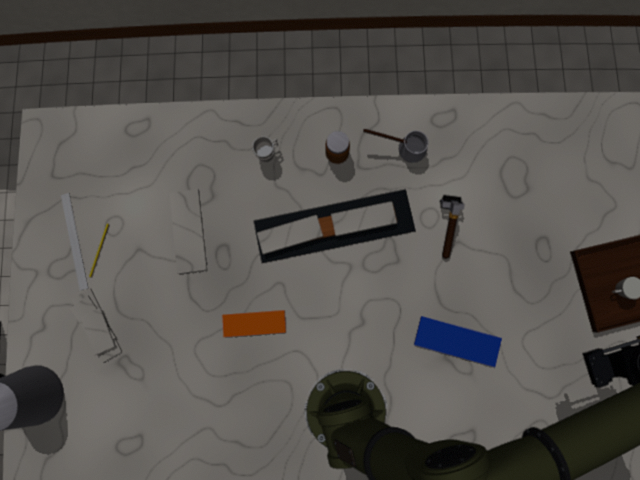

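The side view shows the ledge mat from about (250,305) to (350,205), with the loose piece at its near end (265,300)-(310,250). The roller is at about (348,178)-(388,200). In the top view the mat spans (255,218)-(415,235), the bare wood gap is at (326,226), and the roller wheel is at (452,203) with its handle end at (446,256). I'll zoom in on these.

```bash
cat > h.py <<'E'
import numpy as np,cv2
from rig import *
from scipy.spatial.transform import Rotation as R
def ray(n,px):
    c=get_calibration(n)
    u=cv2.undistortPoints(np.array(px,float).reshape(-1,1,2),c["intrinsics"],c["dist"]).reshape(-1,2)
    d=np.c_[u,np.ones(len(u))]@R.from_rotvec(c["attitude"]).as_matrix().T
    return c["position"],d
def plane(n,px,z):
    o,d=ray(n,px); return o+d*((z-o[2])/d[:,2])[:,None]
def proj(n,P):
    c=get_calibration(n);Rm=R.from_rotvec(c["attitude"]).as_matrix()
    rv=cv2.Rodrigues(Rm.T)[0];t=-Rm.T@c["position"]
    return cv2.projectPoints(np.array(P,float).reshape(-1,1,3),rv,t,c["intrinsics"],c["dist"])[0].reshape(-1,2)
def grab(n,fn=None,box=None,s=1):
    im=cv2.cvtColor(get_image(n),cv2.COLOR_RGB2BGR)
    if fn:
        cv2.imwrite(f"pics/{fn}_full.png",im)
        save(im,fn,box,s)
    return im
def save(im,fn,box,s):
    if box: x0,y0,x1,y1=box; im=im[y0:y1,x0:x1]
    cv2.imwrite(f"pics/{fn}.png",cv2.resize(im,None,fx=s,fy=s,interpolation=cv2.INTER_CUBIC))
def st():
    s=sense();Rm=R.from_rotvec(s["orientation"]).as_matrix()
    print("t",round(s["time_s"],2),"pos",s["eef_pos"].round(1),"F",s["wrist_force"].round(1),"T",s["wrist_torque"].round(2),"w",round(s["grip_width"],1));print(Rm.round(3),s["joints"].round(2))
    return s["eef_pos"],Rm
E
python3 - <<'E'
from h import *
a=cv2.imread("pics/top0.png");b=cv2.imread("pics/side0.png")
save(a,"topz",(245,180,425,270),4.4);save(a,"roltop",(425,180,485,270),6)
save(b,"sidez",(235,190,365,320),4.5);save(b,"rolside",(325,150,405,215),8)
st()
print(plane("top",[(255,218),(407,190),(415,233),(261,262)],2))
E
```

```text
t 0.1 pos [ 155.4 -630.6  193.4] F [-0.3 -0.9 -0.6] T [ 0.02 -0.02  0.  ] w 86.8
[[-0.     0.971  0.239]
 [ 0.002  0.239 -0.971]
 [-1.    -0.    -0.002]] [ 1.34  0.32 -0.07  1.45  0.02  1.37 -0.06]
[[ 555.73630581  251.03225295    2.        ]
 [ 628.61525596 -199.71909206    2.        ]
 [ 499.57602606 -216.98888533    2.        ]
 [ 425.25731216  233.93767818    2.        ]]
```

View pics/topz.png

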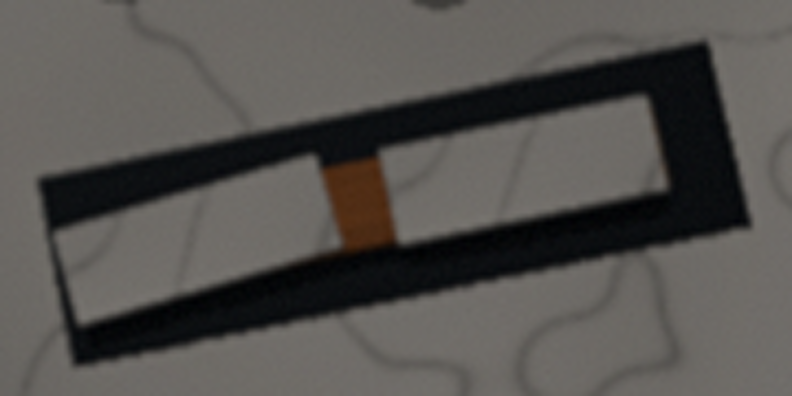

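View pics/roltop.png

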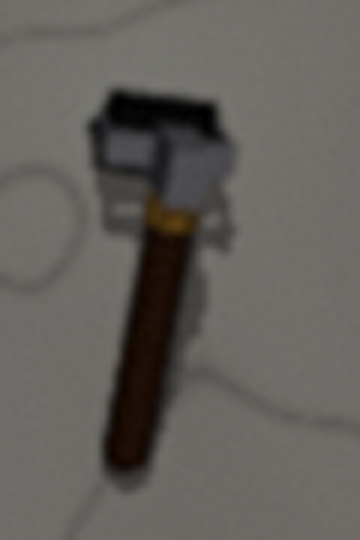

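View pics/sidez.png

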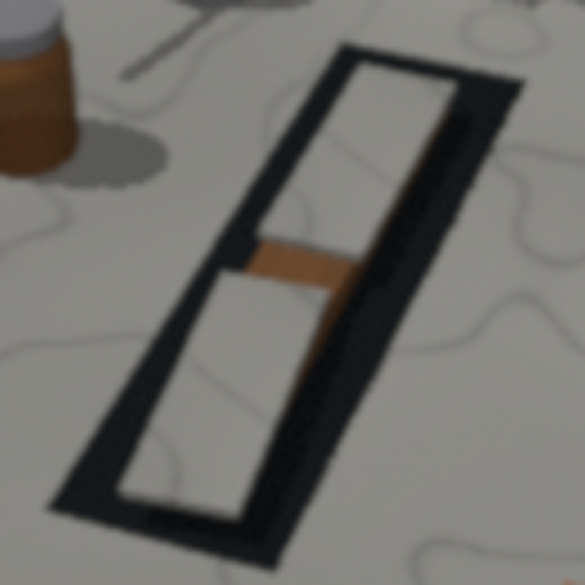

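View pics/rolside.png

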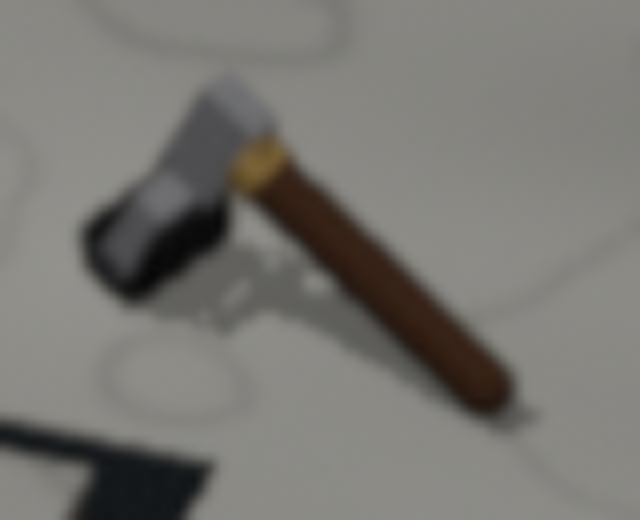

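In the zoomed top view the loose piece spans crop pixels (52,230)-(315,152)-(340,250)-(80,328). The bonded piece is right of the wood gap at (378,155)-(650,95)-(668,190)-(395,245). The roller's handle runs from its neck at crop (180,180) to (125,470). I'll measure these from masks.

```bash
cat > strip.py <<'E'
from h import *
def pieces(im,n,mat=None,draw=None):
    g=cv2.cvtColor(im,cv2.COLOR_BGR2GRAY); hsv=cv2.cvtColor(im,cv2.COLOR_BGR2HSV)
    # mat polygon region from world corners (2mm plane)
    C=MAT if mat is None else mat
    poly=proj(n,C).astype(np.int32)
    reg=np.zeros_like(g);cv2.fillPoly(reg,[poly],255);reg=cv2.erode(reg,np.ones((3,3)))
    th,_=cv2.threshold(g[reg>0].reshape(-1,1),0,255,cv2.THRESH_OTSU)
    S=4
    G=cv2.resize(g,None,fx=S,fy=S,interpolation=cv2.INTER_CUBIC);H=cv2.resize(hsv[...,1],None,fx=S,fy=S,interpolation=cv2.INTER_CUBIC);Rg=cv2.resize(reg,None,fx=S,fy=S,interpolation=cv2.INTER_NEAREST)
    m=((G>th)&(H<90)&(Rg>0)).astype(np.uint8)*255
    m=cv2.morphologyEx(m,cv2.MORPH_OPEN,np.ones((9,9)))
    cs,_=cv2.findContours(m,cv2.RETR_EXTERNAL,cv2.CHAIN_APPROX_NONE)
    cs=sorted([c for c in cs if cv2.contourArea(c)>300*S*S],key=cv2.contourArea,reverse=True)[:2]
    out=[]
    for c in cs:
        px=(c.reshape(-1,2)+0.5)/S-0.5
        P=plane(n,px,26)[:,:2]
        (cx,cy),(w,h),a=cv2.minAreaRect(P.astype(np.float32))
        # long-edge direction by line fits of the middle 70 % of both long sides
        b=cv2.boxPoints(((cx,cy),(w,h),a)); e=b[1]-b[0] if np.linalg.norm(b[1]-b[0])>np.linalg.norm(b[2]-b[1]) else b[2]-b[1]
        e=e/np.linalg.norm(e); e=e*np.sign(e[1]) # point to +y (robot left)
        for _ in range(2):
            nrm=np.array([-e[1],e[0]]);Q=P-[cx,cy];u=Q@e;v=Q@nrm
            L=(u.max()-u.min());W=(v.max()-v.min());um=(u.max()+u.min())/2
            vm=(v.max()+v.min())/2
            ds=[];mids=[]
            for sg in(1,-1):
                k=(abs(u-um)<.35*L)&(sg*(v-vm)>.25*W)
                p=np.polyfit(u[k],v[k],1);ds.append(p[0]);mids.append(np.polyval(p,um))
            ue=[]
            for sg in(1,-1):
                k=(abs(v-vm)<.3*W)&(sg*(u-um)>.3*L); ue.append(np.median(u[k]))
            cen=np.array([cx,cy])+e*(ue[0]+ue[1])/2+nrm*(mids[0]+mids[1])/2
            sl=np.mean(ds); e2=e+nrm*sl; e2/=np.linalg.norm(e2)
            LL=ue[0]-ue[1]; WW=mids[0]-mids[1]; e=e2
        out.append(dict(c=cen,e=e,ang=np.arctan2(e[1],e[0]),L=LL,W=WW,ds=ds))
    out.sort(key=lambda o:-o["c"][1])
    return out  # [loose, bonded]
MAT=np.c_[np.array([[555.7,251.0],[628.6,-199.7],[499.6,-217.],[425.3,233.9]]),[2]*4]
E
python3 - <<'E'
from strip import *
for n,f in(("top","pics/top0.png"),("side","pics/side0.png")):
    im=cv2.imread(f)
    for o in pieces(im,n): print(n,o)
# roller from top
E
```

```text
top {'c': array([502.37932298, 148.16977325]), 'e': array([-0.26631666,  0.96388559]), 'ang': np.float64(1.8403659792917946), 'L': np.float64(180.01458680653963), 'W': np.float64(64.85530050399615), 'ds': [np.float64(-0.0014542881088273295), np.float64(0.001454286796778111)]}
top {'c': array([543.53973413, -66.23427669]), 'e': array([-0.18310901,  0.98309262]), 'ang': np.float64(1.7549443332904762), 'L': np.float64(180.71050194323524), 'W': np.float64(64.73981558414017), 'ds': [np.float64(-0.0007651626003962816), np.float64(0.0007651687039518989)]}
side {'c': array([502.59132588, 147.77930095]), 'e': array([-0.26727703,  0.96361973]), 'ang': np.float64(1.841362477193246), 'L': np.float64(186.11083707043832), 'W': np.float64(66.50356779551775), 'ds': [np.float64(-0.0019364500731061144), np.float64(0.0019364219809974378)]}
side {'c': array([543.8052201 , -65.49503475]), 'e': array([-0.1839102 ,  0.98294305]), 'ang': np.float64(1.7557593580621813), 'L': np.float64(188.9481502063797), 'W': np.float64(67.11230884941952), 'ds': [np.float64(-0.0009056411012618917), np.float64(0.0009056317756822042)]}
```

Both views agree on the strip. Next I'll locate the roller from its handle and ferrule masks in the two views, and the bystanders roughly.

```bash
cat > rol.py <<'E'
from h import *
def tri(pt,ps):
    A=[];B=[]
    (o1,d1),(o2,d2)=ray("top",[pt]),ray("side",[ps])
    M=np.c_[d1[0],-d2[0]];s=np.linalg.lstsq(M,o2-o1,rcond=None)[0]
    a=o1+d1[0]*s[0];b=o2+d2[0]*s[1];return (a+b)/2,np.linalg.norm(a-b)
def feats(im,box):
    x0,y0,x1,y1=box;S=4
    c=cv2.resize(im[y0:y1,x0:x1],None,fx=S,fy=S,interpolation=cv2.INTER_CUBIC)
    h=cv2.cvtColor(c,cv2.COLOR_BGR2HSV)
    o={}
    for nm,lo,hi in(("brown",(0,95,20),(16,255,120)),("gold",(15,110,90),(30,255,255))):
        m=cv2.inRange(h,lo,hi);n,l,s,ce=cv2.connectedComponentsWithStats(m)
        k=1+np.argmax(s[1:,4]);P=np.argwhere(l==k)[:,::-1]
        P=(P+.5)/S-.5+[x0,y0];cen=P.mean(0)
        w,V=np.linalg.eigh(np.cov((P-cen).T));ax=V[:,1];t=(P-cen)@ax
        o[nm]=(cen,cen+ax*t.min(),cen+ax*t.max(),len(P)/S/S)
    return o
E
python3 - <<'E'
from rol import *
T=feats(cv2.imread("pics/top0.png"),(425,180,485,270));S=feats(cv2.imread("pics/side0.png"),(325,150,405,215))
for k in T: print(k,[np.round(v,1) for v in T[k]],[np.round(v,1) for v in S[k]])
print("gold",tri(T["gold"][0],S["gold"][0]));print("brown",tri(T["brown"][0],S["brown"][0]))
for i in(1,2):
  for j in(1,2):print(i,j,tri(T["brown"][i],S["brown"][j]))
# bystanders: rough feet
for nm,a,b in(("cups",(266,150),(190,252)),("jar",(338,148),(239,208)),("cezve",(414,146),(282,176))): print(nm,tri(a,b))
E
```

```text
brown [array([449.2, 237.1]), array([453.3, 215.8]), array([445.2, 257.7]), np.float64(257.2)] [array([372.6, 185.7]), array([387. , 199.8]), array([358.3, 171.7]), np.float64(217.2)]
gold [array([453.8, 216.8]), array([454.4, 216.8]), array([453.4, 216.9]), np.float64(0.6)] [array([357. , 170.1]), array([359.5, 168.2]), array([354.4, 172. ]), np.float64(22.1)]
gold (array([ 535.64037791, -314.54251425,   72.00049495]), np.float64(6.799494144950491))
brown (array([ 480.61974539, -307.54119783,   38.08990907]), np.float64(0.9599817103843048))
1 1 (array([ 503.77253542, -355.81783835,  -36.81830995]), np.float64(104.64746325414174))
1 2 (array([ 536.04011471, -316.28514292,   65.72134841]), np.float64(0.8889340924951822))
2 1 (array([ 425.53020307, -298.79072423,   11.01312679]), np.float64(3.0863661305542753))
2 2 (array([ 455.98702071, -253.60568432,  122.06306698]), np.float64(93.14773059124794))
cups (array([750.24220567, 212.74083131,  42.09530244]), np.float64(0.8006338320885056))
jar (array([748.33509755,   2.53714893,  50.09436848]), np.float64(2.2733693762095055))
cezve (array([ 752.96776908, -222.17774836,   32.25120016]), np.float64(1.233364323051982))
```

Run:
```python
from rol import *
a=cv2.imread("pics/top0.png");b=cv2.imread("pics/side0.png")
yaw=-0.157;Rz=R.from_euler('z',yaw).as_matrix();A=np.array([576.4,-322.7,20])
Rp=Rz@R.from_euler('y',-0.47).as_matrix()  # tool tilt back
pts=[[0,25,0],[0,-25,0]]+[[x,y,82] for x in(-14,14) for y in(-9,9)]
P=[A+Rp@np.array(p,float) for p in pts]+[A+Rp@np.array([-14-128,0,62.])]
print(np.round(P,1))
for n,im,box,s,f in(("top",a,(425,180,485,270),6,"chkt"),("side",b,(325,150,405,215),8,"chks")):
    x0,y0,x1,y1=box
    c=cv2.resize(im[y0:y1,x0:x1],None,fx=s,fy=s,interpolation=cv2.INTER_CUBIC)
    for q in proj(n,P): cv2.circle(c,tuple(int(v) for v in ((q-[x0,y0]+.5)*s)),3,(0,255,0),-1)
    cv2.imwrite(f"pics/{f}.png",c)
```

```text
[[ 580.3 -298.    20. ]
 [ 572.5 -347.4   20. ]
 [ 526.  -323.8   86.8]
 [ 528.8 -306.1   86.8]
 [ 550.6 -327.7   99.4]
 [ 553.5 -310.    99.4]
 [ 423.6 -298.5   11. ]]
```

View pics/chkt.png

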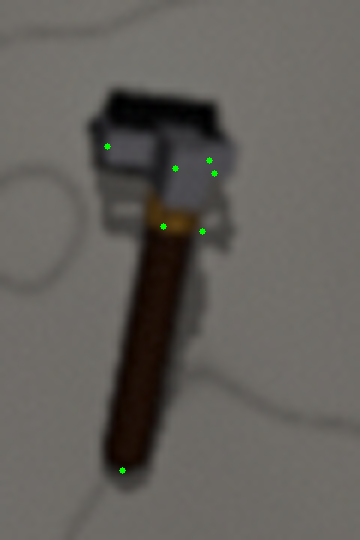

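View pics/chks.png

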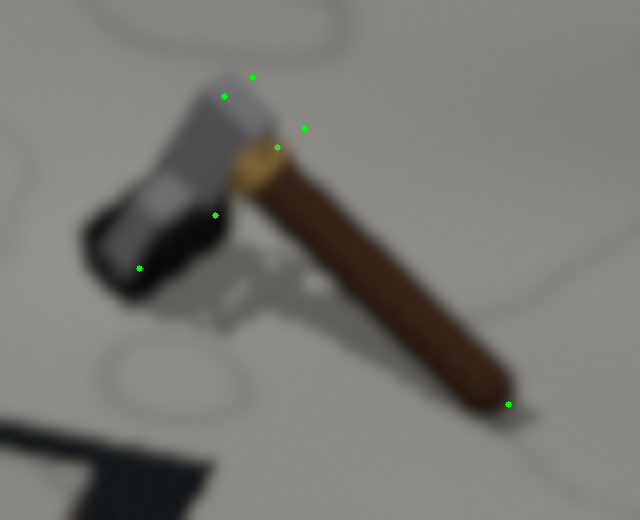

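The projected check points sit about 10 mm behind the real neck, so the visible handle end is about 165 mm behind the axle and the 153 mm refers to its ball centre. I'll measure the neck's top face directly.

Run:
```python
from rol import *
a=cv2.imread("pics/top0.png");b=cv2.imread("pics/side0.png")
yaw=-0.157
save(a,"nt",(436,190,470,222),20);save(b,"ns",(333,155,365,190),18)
for dx,dy in((10,0),(11,-2)):
    Rz=R.from_euler('z',yaw).as_matrix();A=np.array([576.4,-322.7,20])+Rz@[dx,dy,0]
    Rp=Rz@R.from_euler('y',-0.47).as_matrix()
    pts=[[0,25,0],[0,-25,0]]+[[x,y,82] for x,y in((-14,-9),(-14,9),(14,9),(14,-9))]
    P=[A+Rp@np.array(p,float) for p in pts]
    for n,im,box,s,f in(("top",a,(436,190,470,222),18,"chkt"),("side",b,(333,155,365,190),16,"chks")):
        x0,y0,x1,y1=box
        c=cv2.resize(im[y0:y1,x0:x1],None,fx=s,fy=s,interpolation=cv2.INTER_CUBIC)
        Q=((proj(n,P)-[x0,y0]+.5)*s).astype(int)
        for q in Q[:2]: cv2.circle(c,tuple(map(int,q)),4,(0,255,0),-1)
        cv2.polylines(c,[Q[2:].reshape(-1,1,2)],True,(0,255,0),1)
        cv2.imwrite(f"pics/{f}_{dx}.png",c)
i=[np.pad(cv2.imread(f"pics/chk{k}_{d}.png"),((0,0),(0,0),(0,0))) for d in(10,11) for k in "ts"]
i=[cv2.resize(x,(400,300)) if 0 else cv2.copyMakeBorder(cv2.resize(x,None,fx=.5,fy=.5),0,300-x.shape[0]//2,0,400-x.shape[1]//2,0) for x in i]
cv2.imwrite("pics/chk4.png",np.vstack([np.hstack(i[:2]),np.hstack(i[2:])]))
```

```text
(no output)
```

View pics/chk4.png

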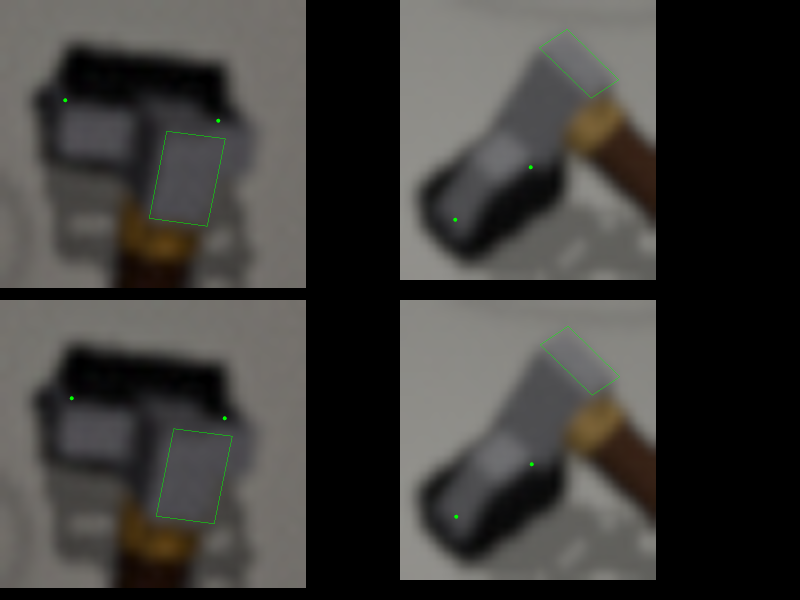

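View pics/nt.png

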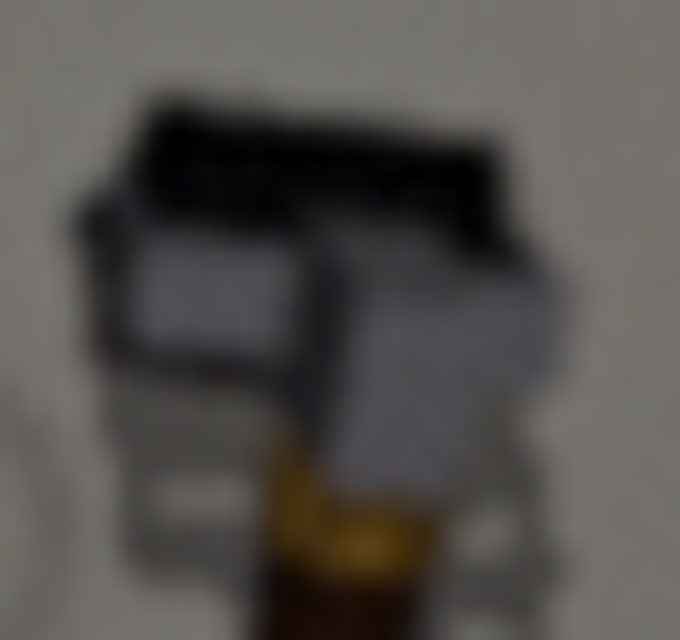

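View pics/ns.png

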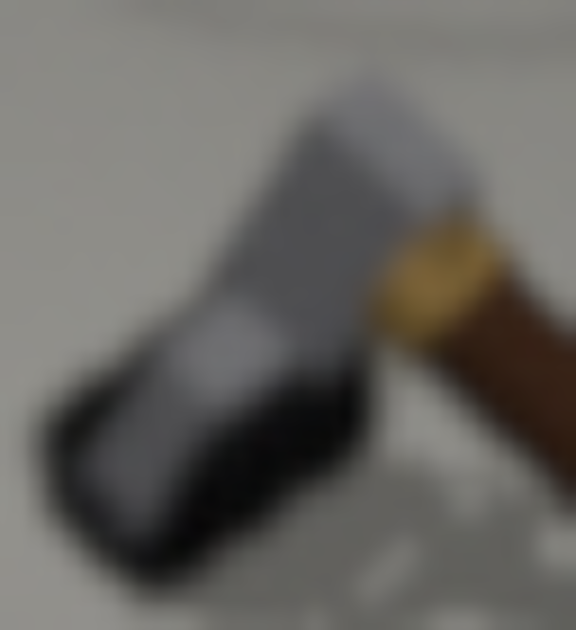

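The 10 mm shift matches both views, which puts the axle at about (586.3, -324.3) with yaw -0.157. Next I'll swing the arm over the strip.

```bash
python3 -m handwheel '[[[0,0.048,-0.008,-0.077,0,0,-1],[0,0.048,-0.008,-0.077,0,0,-1],[0,0.048,-0.008,-0.077,0,0,-1],[0,0.048,-0.008,-0.077,0,0,-1],[0,0.048,-0.008,-0.077,0,0,-1],[0,0.048,-0.008,-0.077,0,0,-1],[0,0.048,-0.008,-0.077,0,0,-1],[0,0.048,-0.008,-0.077,0,0,-1]]]' 20
python3 -c "
from h import *;st()"
```

```text
time_s: 0.9
eef_pos: [451.4, -389.8, 186.4]
orientation: [0.556, 1.509, -0.555]
wrist_force: [0.4, -0.7, 0.2]
grip_width: 86.9
t 0.9 pos [ 451.4 -389.8  186.4] F [ 0.4 -0.7  0.2] T [-0.04 -0.11  0.03] w 86.9
[[-0.009  0.651  0.759]
 [ 0.004  0.759 -0.651]
 [-1.    -0.003 -0.01 ]] [ 0.97  0.24 -0.35  1.58  0.09  1.35 -0.11]
```

```bash
cat >> h.py <<'E'
def need(pos,Rt):
    p,Rm=st(); Rt=np.array(Rt)
    print("shift tool mm",(Rm.T@(np.array(pos)-p)).round(1),"turn",R.from_matrix(Rm.T@Rt).as_rotvec().round(3))
def toolR(zang,pitch=0):
    # tool x down, z horizontal at angle zang
    z=np.array([np.cos(zang),np.sin(zang),0]);x=np.array([0,0,-1.]);y=np.cross(z,x)
    return np.c_[x,y,z]
E
python3 -m handwheel '[[[0,0.048,-0.008,-0.083,0,0,-1],[0,0.048,-0.008,-0.083,0,0,-1],[0,0.048,-0.008,-0.083,0,0,-1],[0,0.048,-0.008,-0.083,0,0,-1],[0,0.048,-0.008,-0.083,0,0,-1],[0,0.048,-0.008,-0.083,0,0,-1],[0,0.048,-0.008,-0.083,0,0,-1],[0,0.048,-0.008,-0.083,0,0,-1]]]'
python3 -c "
from h import *;need([502.4,148.1,100],toolR(.2700))"
```

```text
time_s: 1.7
eef_pos: [544.2, -8.8, 183.9]
orientation: [0.018, 1.582, -0.007]
wrist_force: [0.1, 0.2, 0.2]
grip_width: 87.4
t 1.7 pos [544.2  -8.8 183.9] F [0.1 0.2 0.2] T [-0.01 -0.17 -0.01] w 87.4
[[-0.011  0.016  1.   ]
 [ 0.007  1.    -0.016]
 [-1.     0.007 -0.012]] [ 0.59  0.16 -0.68  1.7   0.1   1.33 -0.12]
shift tool mm [ 85.5 155.6 -43.3] turn [-0.286 -0.01  -0.009]
```

```bash
python3 -m handwheel '[[[0.011,0.024,-0.002,-0.042,-0.002,-0.001,-1],[0.011,0.024,-0.003,-0.042,-0.002,-0.001,-1],[0.011,0.024,-0.003,-0.042,-0.002,-0.001,-1],[0.011,0.024,-0.003,-0.042,-0.002,-0.001,-1],[0.011,0.024,-0.003,-0.042,-0.002,-0.001,-1],[0.011,0.024,-0.003,-0.042,0,-0.001,-1],[0.011,0.018,-0.003,-0.034,0,-0.001,-1],[0,0,0,0,0,0,-1]]]'
python3 -c "
from h import *;need([502.4,148.1,14],toolR(.2700))"
```

```text
time_s: 2.5
eef_pos: [499.3, 164.0, 100.2]
orientation: [-0.233, 1.561, 0.235]
wrist_force: [-0.4, -0.9, -0.7]
grip_width: 86.9
t 2.5 pos [499.3 164.  100.2] F [-0.4 -0.9 -0.7] T [-0.   -0.13  0.02] w 86.9
[[-0.003 -0.294  0.956]
 [ 0.001  0.956  0.294]
 [-1.     0.002 -0.002]] [ 0.39  0.21 -0.83  1.85  0.17  1.15 -0.2 ]
shift tool mm [ 86.2 -16.2  -1.5] turn [ 0.028 -0.002 -0.002]
```

```bash
python3 -m handwheel '[[[0.01,-0.008,0,0.014,0,0,-1],[0.01,-0.008,-0.001,0.014,0,0,-1],[0.015,0,0,0,0,0,-1],[0.015,0,0,0,0,0,-1],[0.015,0,0,0,0,0,-1],[0.01,0,0,0,0,0,-1],[0.006,0,0,0,0,0,-1],[0,0,0,0,0,0,-1]]]'
python3 -c "
from h import *;need([502.4,148.1,14],toolR(.2700))"
```

```text
time_s: 3.3
eef_pos: [504.7, 140.5, 10.7]
orientation: [-0.204, 1.566, 0.202]
wrist_force: [-0.1, 0.1, 0.1]
grip_width: 86.8
t 3.3 pos [504.7 140.5  10.7] F [-0.1  0.1  0.1] T [-0.01 -0.12  0.03] w 86.8
[[-0.004 -0.255  0.967]
 [-0.002  0.967  0.255]
 [-1.    -0.001 -0.004]] [ 0.36  0.32 -0.77  1.94  0.27  0.99 -0.28]
shift tool mm [-3.3  7.9 -0.3] turn [-0.012 -0.004  0.001]
```

```bash
python3 -m handwheel '[[[-0.002,0.004,0,-0.008,0,0,-1],[0,0,0,0,0,0,1],[0,0,0,0,0,0,1],[0,0,0,0,0,0,1],[0,0,0,0,0,0,1],[0,0,0,0,0,0,1],[0,0,0,0,0,0,1],[0,0,0,0,0,0,1]]]' 10
python3 -c "
from h import *;need([502.4,148.1,14],toolR(.2700))"
```

```text
time_s: 4.1
eef_pos: [505.6, 146.0, 15.3]
orientation: [-0.211, 1.56, 0.209]
wrist_force: [0.6, 0.2, 0.1]
grip_width: 38.8
t 4.1 pos [505.6 146.   15.3] F [0.6 0.2 0.1] T [-0.02 -0.15 -0.01] w 38.8
[[ 0.001 -0.265  0.964]
 [-0.001  0.964  0.265]
 [-1.    -0.001  0.001]] [ 0.36  0.32 -0.78  1.93  0.27  1.   -0.28]
shift tool mm [ 1.3  2.9 -2.6] turn [-0.002  0.001  0.001]
```

```bash
python3 -c "
from h import *;a=grab('side');b=grab('top')
save(a,'s1',(220,180,380,330),3);save(b,'t1',(230,170,430,270),4);st()"
```

```text
t 4.2 pos [505.6 146.   15.2] F [-0.4 -0.6 -0.2] T [ 0.02 -0.11 -0.01] w 30.9
[[ 0.001 -0.265  0.964]
 [-0.001  0.964  0.265]
 [-1.    -0.001  0.   ]] [ 0.36  0.32 -0.78  1.93  0.27  1.   -0.28]
```

View pics/s1.png

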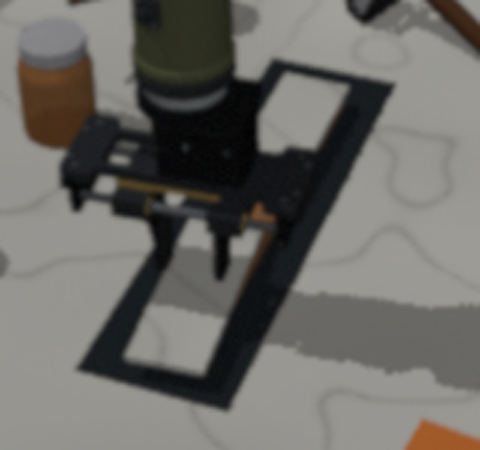

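View pics/t1.png

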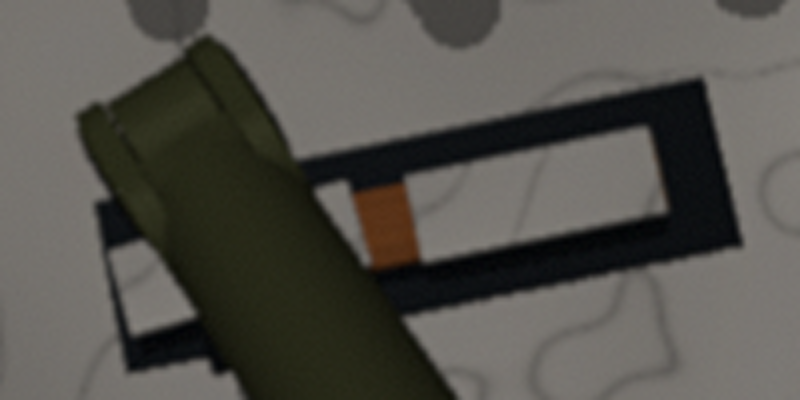

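Run:
```python
from h import *
p,Rm=st()
for z in(15,26,35): print(z,plane("side",[(275,269.3),(293.3,272.7)],z).round(1))
for w in(15.5,): print(proj("side",[p,p+Rm[:,2]*w,p-Rm[:,2]*w,p+Rm[:,2]*w+[0,0,15],p-Rm[:,2]*w+[0,0,15]]).round(1))
a=grab('side');save(a,'s2',(250,210,330,290),8)
```

```text
t 4.2 pos [505.6 146.   15.2] F [-0.4 -0.6 -0.2] T [ 0.02 -0.11 -0.01] w 30.9
[[ 0.001 -0.265  0.964]
 [-0.001  0.964  0.265]
 [-1.    -0.001  0.   ]] [ 0.36  0.32 -0.78  1.93  0.27  1.   -0.28]
15 [[544.1 132.6  15. ]
 [497.6 119.9  15. ]]
26 [[537.  142.4  26. ]
 [491.1 129.9  26. ]]
35 [[531.3 150.4  35. ]
 [485.8 138.   35. ]]
[[285.  277.7]
 [279.  276.6]
 [291.  278.8]
 [278.8 272.2]
 [290.8 274.4]]
```

View pics/s2.png

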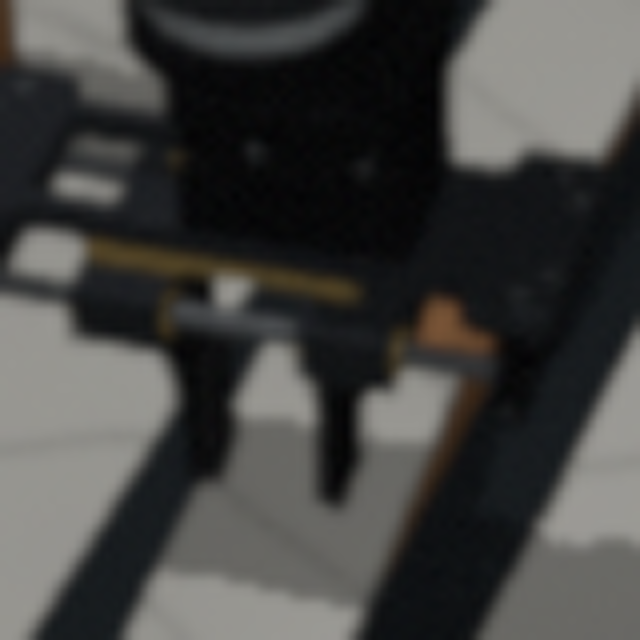

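Run:
```python
from h import *
P=np.array([155.5,-630.5,193.2]);z=np.array([.239,-.971,0])
pts=[P,P+z*43.5,P-z*43.5,P+[0,0,20]+z*43.5,P+[0,0,20]-z*43.5]
for n,box,s,f in(("side",(490,40,560,140),6,"ds"),("top",(560,320,640,420),6,"dt")):
    im=cv2.imread(f"pics/{n}0.png");x0,y0,x1,y1=box
    c=cv2.resize(im[y0:y1,x0:x1],None,fx=s,fy=s,interpolation=cv2.INTER_CUBIC)
    c=cv2.convertScaleAbs(c,alpha=2)
    for q,co in zip(proj(n,pts),[(0,255,0)]*3+[(0,0,255)]*2): cv2.circle(c,tuple(int(v) for v in ((q-[x0,y0]+.5)*s)),4,co,-1)
    cv2.imwrite(f"pics/{f}.png",c)
print(proj("side",pts).round(1),proj("top",pts).round(1))
```

```text
[[514.6 124.9]
 [514.2 119. ]
 [515.  131. ]
 [515.6 113.2]
 [516.4 125.1]] [[598.8 354.4]
 [614.8 349.5]
 [582.8 359.3]
 [619.2 350.1]
 [586.8 360.1]]
```

View pics/ds.png

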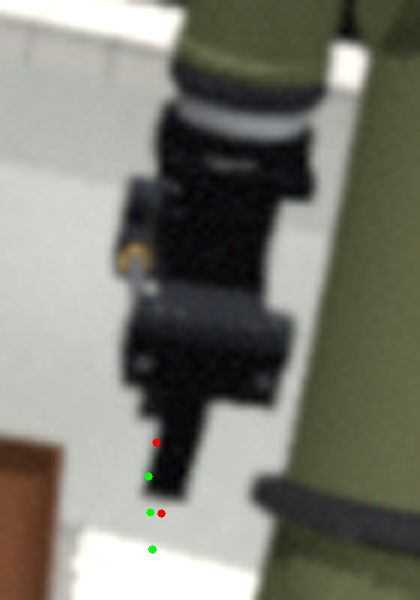

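The fingers are nearly shut with no strip between them. The tips show up in the side view at about (276,269) and (292,273), which is about 20 mm higher than the reported TCP. I'll check this against the gripper body's outline before moving.

Run:
```python
from h import *
p,Rm=st()
im=grab("side");box=(230,170,340,290);s=5;x0,y0,x1,y1=box
c=cv2.resize(im[y0:y1,x0:x1],None,fx=s,fy=s,interpolation=cv2.INTER_CUBIC);c=cv2.convertScaleAbs(c,alpha=2)
for off,co in((0,(0,255,0)),(20,(0,0,255))):
    def L(q): 
        Q=proj("side",[p+[0,0,off]+Rm@np.array(v,float) for v in q]); return ((Q-[x0,y0]+.5)*s).astype(np.int32).reshape(-1,1,2)
    b=-69.7
    cv2.polylines(c,[L([(b,-37.5,-95),(b,37.5,-95),(b,37.5,95),(b,-37.5,95)])],True,co,1)
    w=sense()["grip_width"]/2
    for sg in(1,-1): cv2.polylines(c,[L([(0,-9.5,sg*w),(0,9.5,sg*w),(0,9.5,sg*(w+15)),(0,-9.5,sg*(w+15))])],True,co,1)
cv2.imwrite("pics/body.png",c)
```

```text
t 4.25 pos [505.6 146.1  15.2] F [ 0.9 -0.5 -0. ] T [ 0.04 -0.11  0.03] w 26.3
[[ 0.001 -0.265  0.964]
 [-0.001  0.964  0.265]
 [-1.    -0.001  0.   ]] [ 0.36  0.32 -0.78  1.93  0.27  1.   -0.28]
```

View pics/body.png

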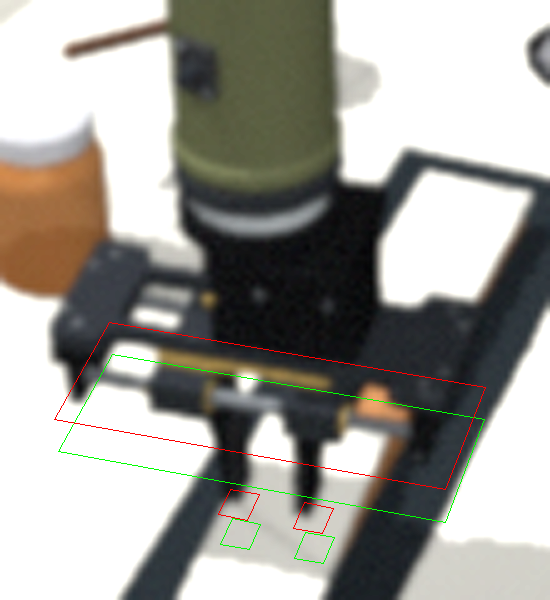

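View pics/dt.png

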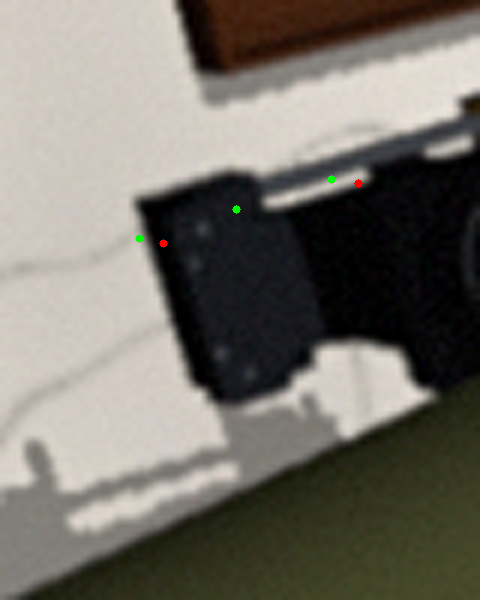

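The body outline also sits higher than the model predicts, so the real tips are well above the reported TCP, by about 20 to 28 mm. I'll open the gripper, step down slowly while watching force, and look again.

```bash
python3 -m handwheel '[[[-0.004,0,0,0,0,0,-1],[0,0,-0.003,0,0,0,-1],[0,0,0,0,0,0,-1],[0,0,0,0,0,0,-1],[0,0,0,0,0,0,-1],[0,0,0,0,0,0,-1],[0,0,0,0,0,0,-1],[0,0,0,0,0,0,-1]]]' 10
cat > ov.py <<'E'
from h import *
def ov(fn,box=(230,170,340,290),s=5,n="side",offs=((0,(0,255,0)),(20,(0,0,255)))):
    p,Rm=st()
    im=grab(n);x0,y0,x1,y1=box
    c=cv2.resize(im[y0:y1,x0:x1],None,fx=s,fy=s,interpolation=cv2.INTER_CUBIC);c=cv2.convertScaleAbs(c,alpha=2)
    w=sense()["grip_width"]/2
    for off,co in offs:
        def L(q):
            Q=proj(n,[p+Rm@(np.array(v,float)+[-off,0,0]) for v in q]); return ((Q-[x0,y0]+.5)*s).astype(np.int32).reshape(-1,1,2)
        for sg in(1,-1): cv2.polylines(c,[L([(0,-9.5,sg*w),(0,9.5,sg*w),(0,9.5,sg*(w+15)),(0,-9.5,sg*(w+15))])],True,co,1)
    cv2.imwrite(f"pics/{fn}.png",c)
E
python3 -c "
from ov import *;ov('o1')"
```

```text
time_s: 5.1
eef_pos: [502.3, 145.2, 19.5]
orientation: [-0.211, 1.56, 0.209]
wrist_force: [-0.6, 0.4, 0.1]
grip_width: 78.9
t 5.1 pos [502.3 145.2  19.5] F [-0.6  0.4  0.1] T [-0.07 -0.12 -0.03] w 78.9
[[ 0.001 -0.265  0.964]
 [-0.001  0.964  0.265]
 [-1.    -0.001  0.   ]] [ 0.36  0.31 -0.78  1.94  0.26  1.   -0.27]
```

View pics/o1.png

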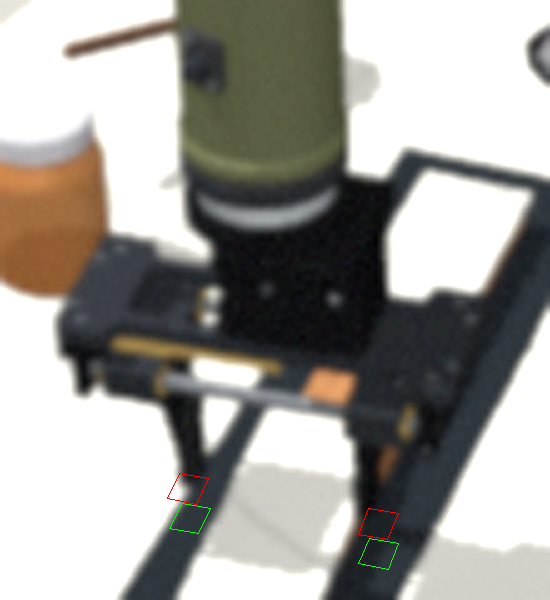

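```bash
python3 -m handwheel '[[[0.005,0,0.001,0,0,0,-1],[0.005,0,0,0,0,0,-1],[0.004,0,0,0,0,0,-1],[0.003,0,0,0,0,0,-1],[0,0,0,0,0,0,-1],[0,0,0,0,0,0,-1],[0,0,0,0,0,0,-1],[0,0,0,0,0,0,-1]]]' 10
python3 -c "
from ov import *;ov('o2')"
```

```text
time_s: 5.95
eef_pos: [502.9, 145.4, 0.4]
orientation: [-0.211, 1.561, 0.21]
wrist_force: [-0.2, 1.1, -0.1]
grip_width: 87.2
t 5.95 pos [5.029e+02 1.454e+02 4.000e-01] F [-0.2  1.1 -0.1] T [-0.   -0.13  0.01] w 87.2
[[-0.001 -0.265  0.964]
 [-0.001  0.964  0.265]
 [-1.    -0.001 -0.001]] [ 0.35  0.34 -0.77  1.95  0.28  0.97 -0.29]
```

View pics/o2.png

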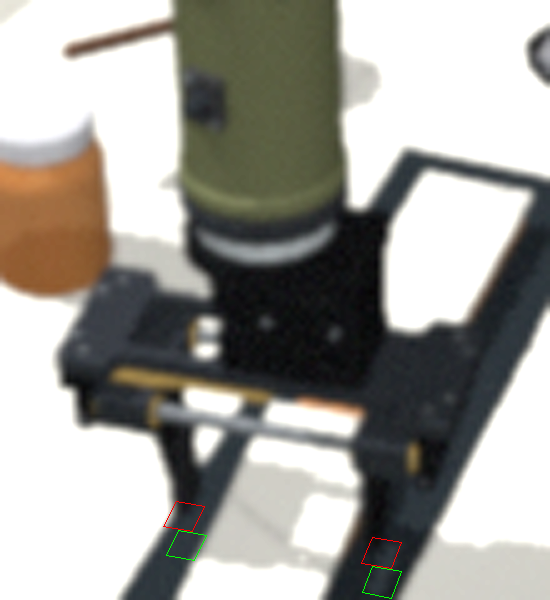

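Reported z is 0.4 mm with no contact, although the mat top is at 2 mm. That confirms the real tips sit about 20 to 25 mm above the reported TCP. I'll go down 10 mm more and close gently.

```bash
python3 -m handwheel '[[[0.003,0.002,0,0,0,0,-1],[0.003,0,0,0,0,0,-1],[0.002,0,0,0,0,0,-1],[0,0,0,0,0,0,1],[0,0,0,0,0,0,1],[0,0,0,0,0,0,1],[0,0,0,0,0,0,1],[0,0,0,0,0,0,1]]]' 6
python3 -c "
from ov import *;ov('o3')"
```

```text
time_s: 6.8
eef_pos: [502.4, 147.5, -8.1]
orientation: [-0.211, 1.561, 0.209]
wrist_force: [-0.1, 0.0, -1.0]
grip_width: 63.7
t 6.8 pos [502.4 147.5  -8.1] F [-0.1  0.  -1. ] T [ 0.06 -0.15  0.04] w 63.7
[[-0.    -0.265  0.964]
 [-0.001  0.964  0.265]
 [-1.    -0.001 -0.001]] [ 0.34  0.35 -0.76  1.95  0.3   0.95 -0.3 ]
```

View pics/o3.png

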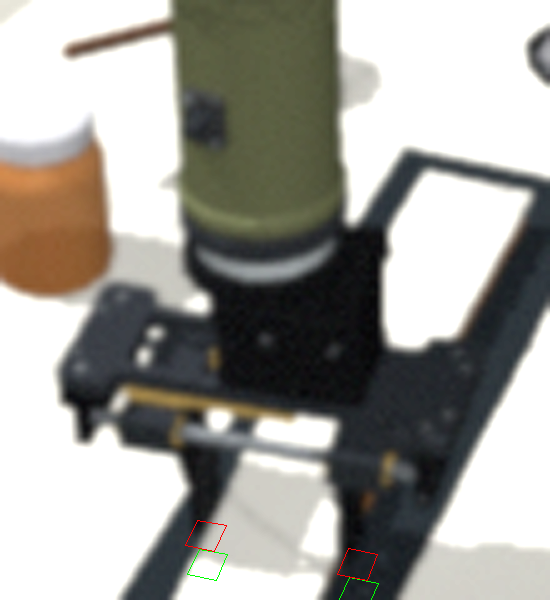

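The grip stopped at 63.7 mm, so the strip is held. Now I'll slide and turn it to about 4 mm short of the joint.

```bash
python3 -c "
from h import *;need([509.8,114.4,-8],toolR(.1842))"
python3 -m handwheel '[[[0,-0.004,0,0.01,0,0,1],[0,-0.005,0,0.013,0,0,1],[0,-0.005,0,0.013,0,0,1],[0,-0.005,0,0.013,0,0,1],[0,-0.005,0,0.013,0,0,1],[0,-0.005,0,0.012,0,0,1],[0,-0.003,0,0.006,0,0,1],[0,0,0,0,0,0,1]]]' 12
python3 -c "
from h import *;need([509.8,114.4,-8],toolR(.1842))"
```

```text
t 6.85 pos [502.4 147.5  -8.1] F [ 0.3  0.7 -0.4] T [ 0.02 -0.09  0.03] w 63.9
[[-0.    -0.265  0.964]
 [-0.001  0.964  0.265]
 [-1.    -0.001 -0.001]] [ 0.34  0.35 -0.76  1.95  0.3   0.95 -0.3 ]
shift tool mm [ -0.1 -33.9  -1.6] turn [ 0.084 -0.001  0.001]
time_s: 7.65
eef_pos: [510.5, 112.9, -8.1]
orientation: [-0.142, 1.567, 0.14]
wrist_force: [0.2, -0.3, 0.6]
grip_width: 63.8
t 7.65 pos [510.5 112.9  -8.1] F [ 0.2 -0.3  0.6] T [ 0.05 -0.11  0.04] w 63.8
[[-0.    -0.178  0.984]
 [-0.001  0.984  0.178]
 [-1.    -0.001 -0.001]] [ 0.38  0.34 -0.74  1.95  0.28  0.95 -0.31]
shift tool mm [-0.1  1.6 -0.4] turn [-0.005 -0.001  0.001]
```

Run:
```python
from h import *
a=grab('side');b=grab('top')
save(a,'s4',(240,200,350,310),5);save(b,'t4',(245,180,425,270),4.4)
```

```text
(no output)
```

View pics/s4.png

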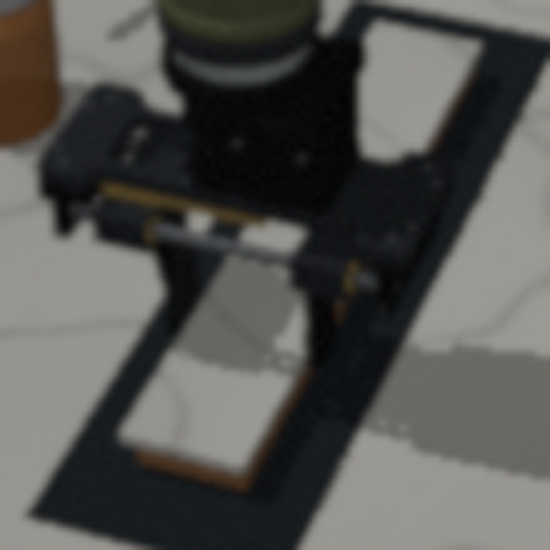

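View pics/t4.png

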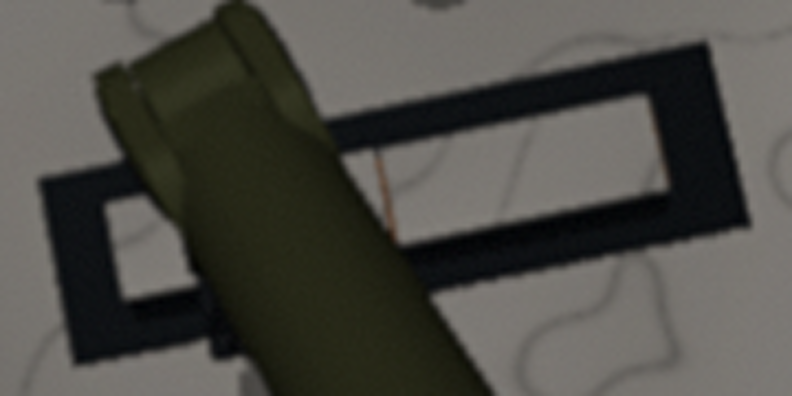

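The strip followed the gripper. The top view now shows only a thin brown line at the joint, at crop (385,200), about 2 mm wide. I'll close it and press lightly.

```bash
python3 -m handwheel '[[[0,-0.001,0,-0.003,0,0,1],[0,-0.001,0,-0.002,0,0,1],[0,-0.001,0,0,0,0,1],[0,-0.001,0,0,0,0,1],[0,-0.001,0,0,0,0,1],[0,-0.001,0,0,0,0,1],[0,-0.001,0,0,0,0,1],[0,-0.001,0,0,0,0,1]]]' 12
python3 - <<'E'
from h import *
need([511,110.,-8],toolR(.1842))
b=grab('top');save(b,'t5',(245,180,425,270),4.4)
E
```

```text
time_s: 8.55
eef_pos: [510.9, 109.9, -8.1]
orientation: [-0.145, 1.566, 0.152]
wrist_force: [0.3, 4.7, -0.3]
grip_width: 63.9
t 8.55 pos [510.9 109.9  -8.1] F [ 0.3  4.7 -0.3] T [ 0.87  0.1  -0.15] w 63.9
[[-0.001 -0.187  0.982]
 [ 0.004  0.982  0.187]
 [-1.     0.004 -0.   ]] [ 0.39  0.34 -0.74  1.96  0.28  0.95 -0.29]
shift tool mm [-0.1  0.   0.1] turn [ 0.004 -0.    -0.004]
```

View pics/t5.png

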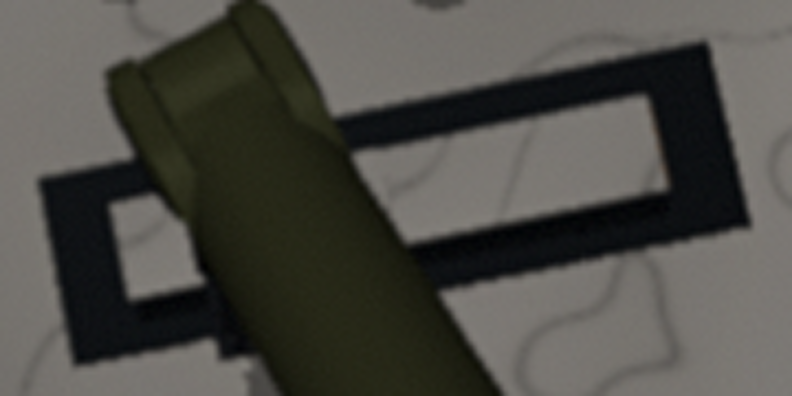

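It's butted, with 4.7 N of contact force. I'll relax, open, lift and move toward the roller.

```bash
python3 -m handwheel '[[[0,0,0,0,0,0,1],[0,0,0,0,0,0,-1],[0,0,0,0,0,0,-1],[0,0,0,0,0,0,-1],[0,0,0,0,0,0,-1],[-0.01,0,0,0,0,0,-1],[-0.03,0,0,0,0,0,-1],[-0.04,0,0,0,0,0,-1]]]' 12
python3 -m handwheel '[[[-0.04,-0.02,0.005,0.05,0,0,-1],[-0.03,-0.04,0.005,0.1,0,0,-1],[0,-0.048,0.004,0.1,0,0,-1],[0,-0.048,0.004,0.1,0,0,-1],[0,-0.048,0.004,0.1,0,0,-1],[0,-0.048,0.004,0.1,0,0,-1],[0,-0.048,0.004,0.1,0,0,-1],[0,-0.048,0.004,0.1,0,0,-1]]]' 12
python3 - <<'E'
from strip import *
b=grab('top');save(b,'t6',(245,180,425,270),4.4)
a=grab('side');save(a,'s6',(220,180,400,310),4)
st()
ps=pieces(b,"top")
for o in ps: print(o["c"].round(1),round(o["ang"],4),round(o["L"],1),round(o["W"],1))
ps=pieces(a,"side")
for o in ps: print(o["c"].round(1),round(o["ang"],4),round(o["L"],1),round(o["W"],1))
E
```

```text
time_s: 9.4
eef_pos: [507.5, 104.3, 70.2]
orientation: [-0.148, 1.577, 0.147]
wrist_force: [0.7, -0.3, 1.1]
grip_width: 87.0
time_s: 10.2
eef_pos: [497.5, -236.8, 159.0]
orientation: [0.447, 1.51, -0.445]
wrist_force: [0.3, -0.0, -0.6]
grip_width: 87.1
t 10.3 pos [ 493.8 -244.2  158.5] F [ 0.6 -0.5  0.3] T [-0.04  0.01  0.02] w 87.1
[[ 0.011  0.549  0.836]
 [-0.007  0.836 -0.549]
 [-1.     0.     0.012]] [ 0.84  0.15 -0.47  1.75  0.07  1.25 -0.23]
[527.8  22.3] 1.7464 360.8 64.9
[528.1  22. ] 1.7482 366.6 66.9
```

View pics/t6.png

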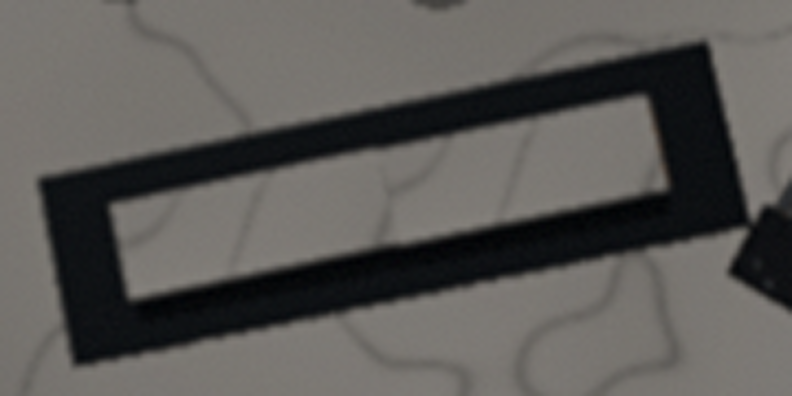

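View pics/s6.png

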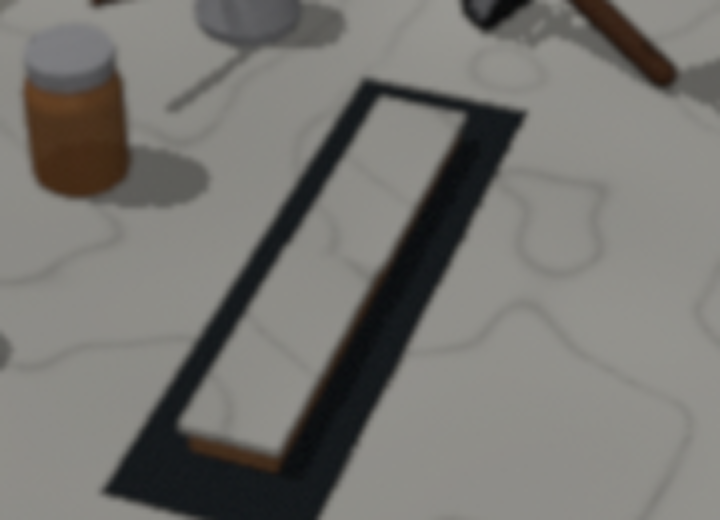

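The pieces now form one outline 360.8 mm long, so there's no gap. The combined angle hints at a small lateral step, so I'll measure each half separately.

```bash
cat > halves.py <<'E'
from strip import *
def halves(im,n):
    g=cv2.cvtColor(im,cv2.COLOR_BGR2GRAY);hs=cv2.cvtColor(im,cv2.COLOR_BGR2HSV)[...,1]
    poly=proj(n,MAT).astype(np.int32);reg=np.zeros_like(g);cv2.fillPoly(reg,[poly],255);reg=cv2.erode(reg,np.ones((3,3)))
    th,_=cv2.threshold(g[reg>0].reshape(-1,1),0,255,cv2.THRESH_OTSU);S=4
    rs=lambda x,i=cv2.INTER_CUBIC:cv2.resize(x,None,fx=S,fy=S,interpolation=i)
    m=((rs(g)>th)&(rs(hs)<90)&(rs(reg,cv2.INTER_NEAREST)>0)).astype(np.uint8)
    cs,_=cv2.findContours(m,cv2.RETR_EXTERNAL,cv2.CHAIN_APPROX_NONE);c=max(cs,key=cv2.contourArea)
    P=plane(n,(c.reshape(-1,2)+.5)/S-.5,26)[:,:2]
    e=np.array([-.1832,.9831]);nr=np.array([-e[1],e[0]]);Q=P-[527.1,22.4];u=Q@e;v=Q@nr
    for nm,a,b in(("loose",12,168),("bonded",-168,-12)):
        r=[]
        for sg in(1,-1):
            k=(u>a)&(u<b)&(sg*v>15);p=np.polyfit(u[k],v[k],1);r.append((p[0],np.polyval(p,(a+b)/2)))
        print(n,nm,"slopes",[round(x[0],4) for x in r],"edges",[round(x[1],2) for x in r],"mid",round((r[0][1]+r[1][1])/2,2))
    for sg in (1,-1): print("end u",round(np.median(u[(abs(v)<20)&(sg*u>150)]),1))
E
python3 - <<'E'
from halves import *
halves(grab("top"),"top");halves(grab("side"),"side")
E
```

```text
top loose slopes [np.float64(0.0048), np.float64(0.0036)] edges [np.float64(31.12), np.float64(-33.79)] mid -1.33
top bonded slopes [np.float64(0.0012), np.float64(0.0001)] edges [np.float64(32.5), np.float64(-32.35)] mid 0.08
end u 180.2
end u -180.6
side loose slopes [np.float64(0.0048), np.float64(0.0043)] edges [np.float64(31.95), np.float64(-34.87)] mid -1.46
side bonded slopes [np.float64(0.0023), np.float64(0.0022)] edges [np.float64(33.16), np.float64(-33.84)] mid -0.34
end u 182.8
end u -183.8
```

The loose piece is 1.3 mm off line and 0.003 rad off in angle, inside tolerance, so step 1 holds. Before grasping the roller I'll measure where the finger tips really are relative to the reported TCP.

Run:
```python
from ov import *
p,Rm=st();q=proj("side",[p])[0];print(q,proj("top",[p]))
x,y=map(int,q);ov("o7",box=(x-60,y-70,x+50,y+30),s=7,offs=((0,(0,255,0)),(18.7,(0,0,255)),(28,(255,0,0))))
x,y=map(int,proj("top",[p])[0]);ov("o7t",box=(x-60,y-50,x+60,y+50),s=6,n="top",offs=((0,(0,255,0)),(18.7,(0,0,255)),(28,(255,0,0))))
```

```text
t 10.4 pos [ 497.1 -236.2  158.5] F [0.5 0.3 0.6] T [ 0.01 -0.05  0.  ] w 86.6
[[ 0.012  0.539  0.842]
 [-0.002  0.842 -0.539]
 [-1.     0.005  0.012]] [ 0.83  0.15 -0.47  1.75  0.07  1.25 -0.23]
[359.68560557 160.15549363] [[432.46334739 224.98861085]]
t 10.4 pos [ 497.1 -236.2  158.5] F [0.5 0.3 0.6] T [ 0.01 -0.05  0.  ] w 86.6
[[ 0.012  0.539  0.842]
 [-0.002  0.842 -0.539]
 [-1.     0.005  0.012]] [ 0.83  0.15 -0.47  1.75  0.07  1.25 -0.23]
t 10.45 pos [ 497.9 -234.4  158.5] F [-0.1  1.5  0.6] T [ 0.05 -0.04 -0.02] w 86.9
[[ 0.013  0.536  0.844]
 [-0.002  0.844 -0.536]
 [-1.     0.005  0.012]] [ 0.83  0.15 -0.48  1.75  0.07  1.25 -0.23]
```

View pics/o7.png

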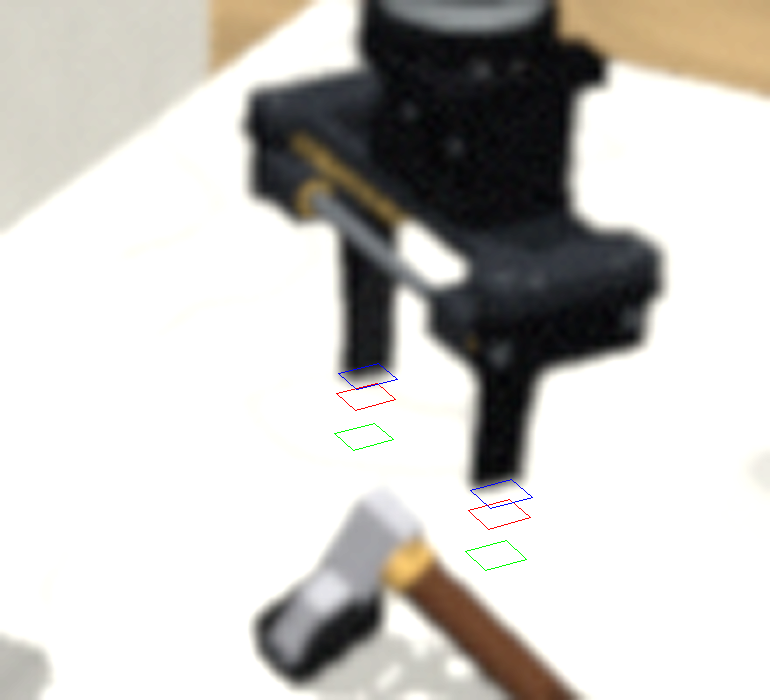

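View pics/o7t.png

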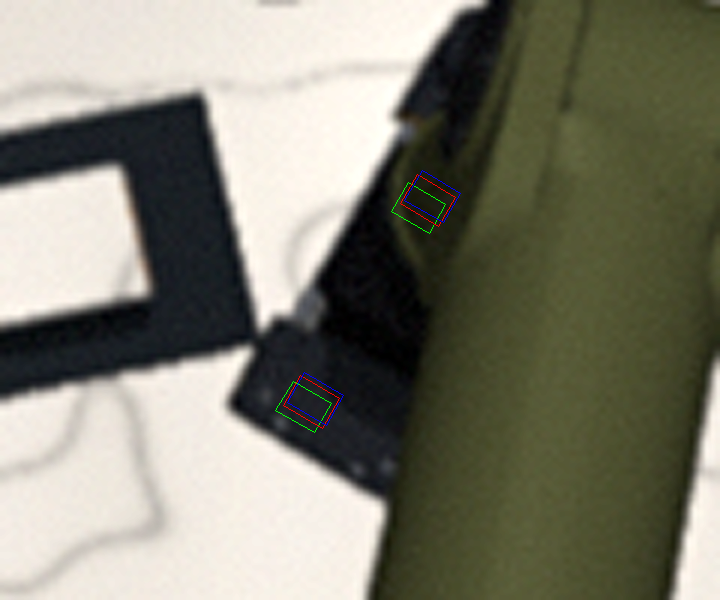

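The finger ends match an offset of about 28 to 30 mm behind the reported TCP along the tool axis, and the sideways position is right. I'll account for that from here on. Next I'll turn and tilt toward a pre-grasp pose in line with the neck.

```bash
cat > rg.py <<'E'
from h import *
YAW=-.157;AX=np.array([586.3,-324.3,20])
def RT(pitch=.47,yaw=YAW):
    rx=np.array([np.cos(yaw),np.sin(yaw),0]);ry=np.array([-rx[1],rx[0],0])
    x=np.sin(pitch)*rx+np.array([0,0,-np.cos(pitch)]);z=-ry
    return np.c_[x,np.cross(z,x),z]
def tcp(back,d=14): # point on neck line: d from axle, then back
    M=RT();return AX-M[:,0]*(d+back)
E
python3 -c "
from rg import *;print(tcp(0),tcp(90));need(tcp(100),RT())"
```

```text
[ 580.03757398 -323.30864036   32.48195603] [ 539.77912102 -316.93561409  112.72310197]
t 10.5 pos [ 498.4 -233.4  158.5] F [-0.9  0.6  0. ] T [-0.01 -0.1  -0.04] w 87.0
[[ 0.013  0.534  0.845]
 [-0.002  0.845 -0.535]
 [-1.     0.005  0.012]] [ 0.83  0.15 -0.48  1.75  0.07  1.25 -0.23]
shift tool mm [ 37.5 -50.5  75.1] turn [ 1.142 -0.266  0.404]
```

```bash
python3 -m handwheel '[[[0,-0.006,0.009,0.136,-0.032,0.048,-1],[0,-0.006,0.009,0.136,-0.032,0.048,-1],[0,0,0.005,0.136,-0.032,0.048,-1],[0,0,0.005,0.136,-0.032,0.048,-1],[0,0,0.005,0.136,-0.032,0.048,-1],[0,0,0.005,0.136,-0.032,0.048,-1],[0,0,0.005,0.136,-0.032,0.048,-1],[0,0,0.005,0.136,-0.032,0.048,-1]]]' 12
python3 -c "
from rg import *;need(tcp(100),RT())"
```

```text
time_s: 11.3
eef_pos: [528.1, -263.4, 163.5]
orientation: [1.448, 0.787, -0.939]
wrist_force: [-0.3, 0.0, -0.3]
grip_width: 87.0
t 11.3 pos [ 528.1 -263.4  163.5] F [-0.3  0.  -0.3] T [0.1  0.5  0.02] w 87.0
[[ 0.449  0.887 -0.105]
 [-0.05  -0.093 -0.994]
 [-0.892  0.452  0.003]] [ 0.96 -0.1  -0.39  2.06 -0.34  0.77 -0.92]
shift tool mm [43.3 -7.6 51.6] turn [ 0.047 -0.02   0.001]
```

```bash
python3 -m handwheel '[[[0.002,-0.002,0.012,0.02,-0.008,0,-1],[0.002,-0.002,0.012,0.02,-0.006,0,-1],[0.004,-0.002,0.012,0,0,0,-1],[0.006,-0.001,0.01,0,0,0,-1],[0.008,0,0.003,0,0,0,-1],[0.008,0,0,0,0,0,-1],[0,0,0,0,0,0,-1],[0,0,0,0,0,0,-1]]]' 12
python3 - <<'E'
from rg import *
from ov import ov
need(tcp(100),RT())
p=sense()["eef_pos"]
x,y=map(int,proj("side",[p])[0]);ov("o8",box=(x-60,y-60,x+50,y+40),s=7,offs=((0,(0,255,0)),(18.7,(0,0,255)),(29,(255,0,0))))
x,y=map(int,proj("top",[p])[0]);ov("o8t",box=(x-60,y-50,x+60,y+50),s=6,n="top",offs=((0,(0,255,0)),(18.7,(0,0,255)),(29,(255,0,0))))
E
```

```text
time_s: 12.1
eef_pos: [531.5, -312.7, 129.9]
orientation: [1.466, 0.774, -0.961]
wrist_force: [0.3, -0.3, 0.4]
grip_width: 87.0
t 12.1 pos [ 531.5 -312.7  129.9] F [ 0.3 -0.3  0.4] T [0.11 0.52 0.04] w 87.0
[[ 0.445  0.886 -0.134]
 [-0.059 -0.12  -0.991]
 [-0.894  0.449 -0.002]] [ 0.98  0.01 -0.36  2.03 -0.33  0.71 -0.87]
shift tool mm [9.3 0.1 3. ] turn [ 0.02  -0.012  0.005]
t 12.1 pos [ 531.5 -312.7  129.9] F [ 0.3 -0.3  0.4] T [0.11 0.52 0.04] w 87.0
[[ 0.445  0.886 -0.134]
 [-0.059 -0.12  -0.991]
 [-0.894  0.449 -0.002]] [ 0.98  0.01 -0.36  2.03 -0.33  0.71 -0.87]
t 12.15 pos [ 531.4 -312.5  129.9] F [ 0.5 -0.1  0.1] T [0.17 0.56 0.03] w 87.1
[[ 0.445  0.886 -0.134]
 [-0.058 -0.12  -0.991]
 [-0.894  0.448 -0.002]] [ 0.98  0.01 -0.36  2.03 -0.33  0.71 -0.87]
```

View pics/o8.png

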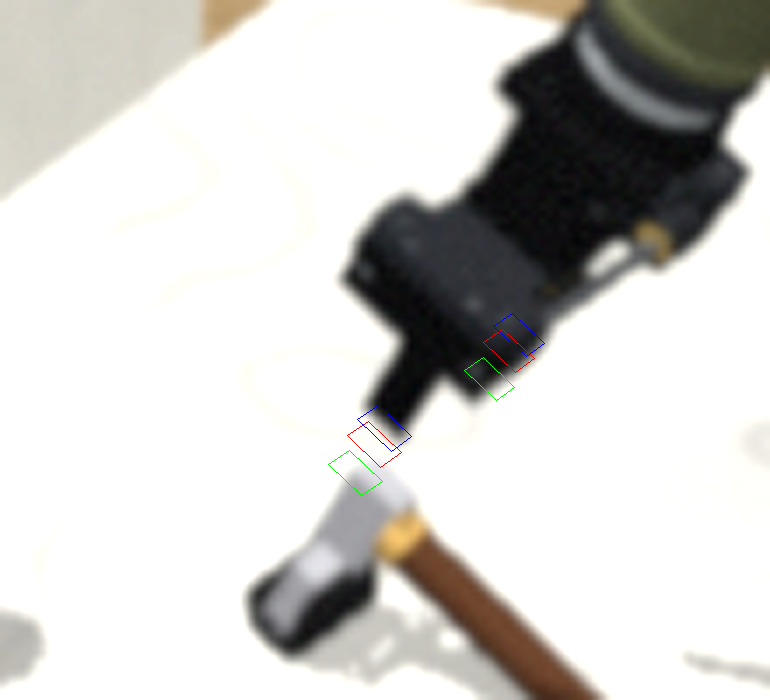

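View pics/o8t.png

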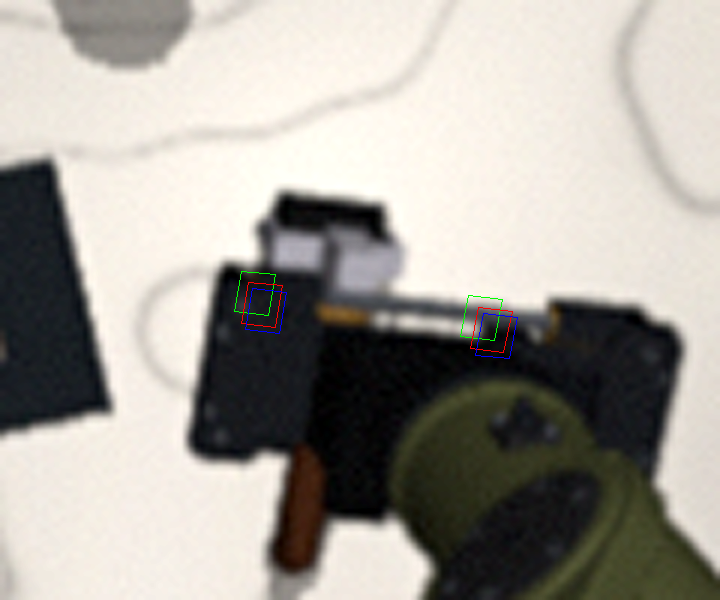

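The finger ends match the offset along the tool's own axis in this tilted pose too. The fingers straddle the neck in line, so I'll advance.

```bash
python3 -m handwheel '[[[0.01,0,0.002,0.01,-0.006,0.002,-1],[0.012,0,0.001,0.01,-0.005,0.002,-1],[0.012,0,0,0,0,0,-1],[0.012,0,0,0,0,0,-1],[0.01,0,0,0,0,0,-1],[0.006,0,0,0,0,0,-1],[0,0,0,0,0,0,-1],[0,0,0,0,0,0,-1]]]' 12
python3 - <<'E'
from rg import *
need(tcp(0),RT())
E
```

```text
time_s: 13.0
eef_pos: [561.5, -319.7, 71.3]
orientation: [1.477, 0.753, -0.975]
wrist_force: [-0.1, -0.4, -0.3]
grip_width: 87.0
t 13.0 pos [ 561.5 -319.7   71.3] F [-0.1 -0.4 -0.3] T [0.09 0.52 0.03] w 87.0
[[ 0.448  0.88  -0.157]
 [-0.072 -0.139 -0.988]
 [-0.891  0.454  0.001]] [ 0.94  0.14 -0.37  2.03 -0.27  0.56 -0.94]
shift tool mm [43.1 -0.8  0.7] turn [ 0.     0.001 -0.001]
```

```bash
python3 -m handwheel '[[[0.008,0,0,0,0,0,-1],[0.009,0,0.0005,0,0,0,-1],[0.009,0,0,0,0,0,-1],[0.008,0,0,0,0,0,-1],[0.005,0,0,0,0,0,-1],[0.001,0,0,0,0,0,-1],[0,0,0,0,0,0,-1],[0,0,0,0,0,0,-1]]]' 12
python3 - <<'E'
from rg import *
need(tcp(0),RT())
a=grab('side');save(a,'s9',(310,110,430,220),6)
E
```

```text
time_s: 13.8
eef_pos: [581.2, -324.0, 33.1]
orientation: [1.477, 0.751, -0.975]
wrist_force: [0.3, 0.3, -0.2]
grip_width: 86.9
t 13.8 pos [ 581.2 -324.    33.1] F [ 0.3  0.3 -0.2] T [0.09 0.51 0.04] w 86.9
[[ 0.449  0.88  -0.157]
 [-0.073 -0.139 -0.988]
 [-0.891  0.454  0.002]] [ 0.91  0.23 -0.36  2.02 -0.22  0.48 -0.97]
shift tool mm [-0.  -1.4 -0.5] turn [ 0.     0.002 -0.002]
```

View pics/s9.png

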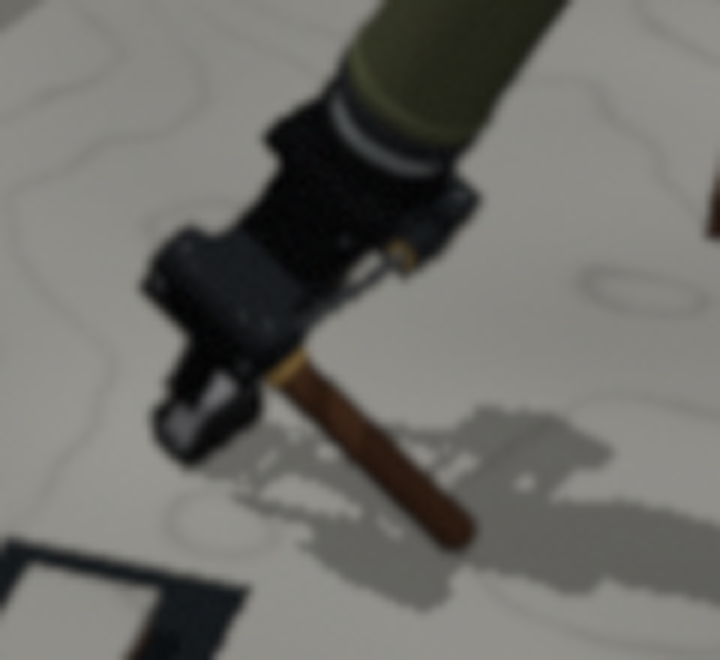

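The fingers straddle the neck with the tips just above the fork, at crop (185,385). I'll close on it.

```bash
python3 -m handwheel '[[[0,-0.001,0,0,0,0,1],[0,0,0,0,0,0,1],[0,0,0,0,0,0,1],[0,0,0,0,0,0,1],[0,0,0,0,0,0,1],[0,0,0,0,0,0,1],[0,0,0,0,0,0,1],[0,0,0,0,0,0,1]]]' 45
python3 -m handwheel '[[[0,0,0,0,0,0,1],[0,0,0,0,0,0,1],[0,0,0,0,0,0,1],[0,0,0,0,0,0,1],[-0.003,0,0,0,0,0,1],[-0.004,0,0,0,0,0,1],[-0.008,0,0,0,0,0,1],[-0.008,0,0,0,0,0,1]]]' 45
python3 - <<'E'
from rg import *
need(tcp(0),RT())
a=grab('side');save(a,'s10',(310,110,430,220),6)
E
```

```text
time_s: 14.65
eef_pos: [580.5, -324.7, 34.2]
orientation: [1.476, 0.749, -0.975]
wrist_force: [-0.2, 0.3, -0.2]
grip_width: 31.0
time_s: 15.45
eef_pos: [566.4, -320.2, 51.4]
orientation: [1.477, 0.758, -0.978]
wrist_force: [0.4, 0.1, -3.5]
grip_width: 17.6
t 15.45 pos [ 566.4 -320.2   51.4] F [ 0.4  0.1 -3.5] T [0.1  0.73 0.  ] w 17.6
[[ 0.444  0.882 -0.156]
 [-0.069 -0.14  -0.988]
 [-0.894  0.449 -0.001]] [ 0.93  0.18 -0.37  2.03 -0.25  0.52 -0.95]
shift tool mm [23.2  4.   1. ] turn [-0.001 -0.001  0.004]
```

View pics/s10.png

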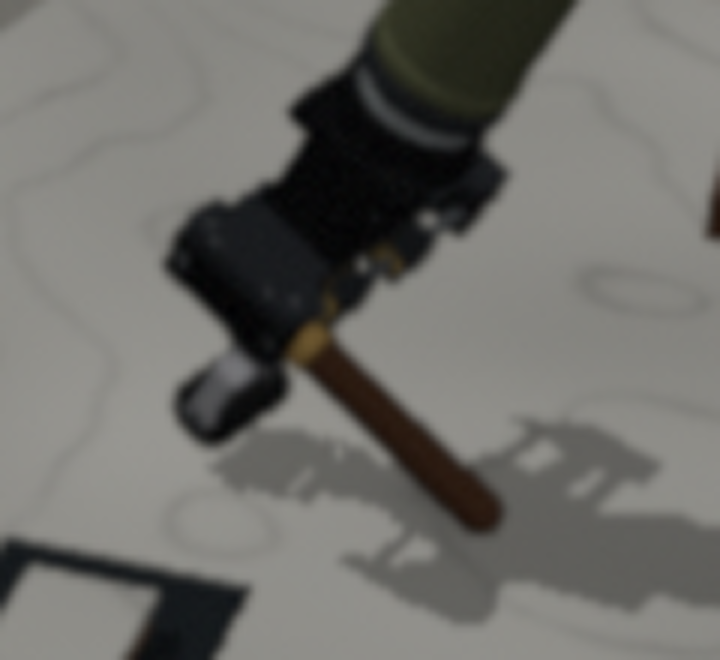

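The grip width is 17.6 mm and the wrist carries 3.5 N, so the roller is held and lifted. Now I'll turn it level and toward the ledge.

```bash
python3 - <<'E'
from rg import *
need([526.6,33.9,100],toolR(.188))
E
python3 -m handwheel '[[[-0.012,0,0,0,0,-0.1,1],[-0.012,0,0,0,0,-0.12,1],[-0.012,0,0,0,0,-0.12,1],[-0.012,0,0,0,0,-0.12,1],[-0.012,0,0,-0.12,0,0,1],[-0.012,0,0,-0.14,0,0,1],[0,0,0,-0.14,0,0,1],[0,0,0,-0.14,0,0,1]]]' 50
python3 - <<'E'
from rg import *
need([526.6,33.9,100],toolR(.188))
E
```

```text
t 15.5 pos [ 566.5 -320.7   52.7] F [-0.2 -0.1 -2.9] T [ 0.18  0.83 -0.02] w 17.7
[[ 0.445  0.882 -0.157]
 [-0.07  -0.14  -0.988]
 [-0.893  0.45  -0.   ]] [ 0.93  0.18 -0.37  2.03 -0.25  0.53 -0.95]
shift tool mm [ -84.8  -63.6 -344. ] turn [-1.876  0.446 -0.314]
time_s: 16.3
eef_pos: [551.1, -319.5, 125.7]
orientation: [0.911, 1.378, -0.918]
wrist_force: [-0.4, 0.3, -3.6]
grip_width: 17.6
t 16.3 pos [ 551.1 -319.5  125.7] F [-0.4  0.3 -3.6] T [ 0.07 -0.16 -0.01] w 17.6
[[-0.008  0.923  0.384]
 [ 0.     0.384 -0.923]
 [-1.    -0.008 -0.003]] [ 0.78  0.36 -0.37  1.56  0.14  1.26 -0.79]
shift tool mm [  26.   113.4 -335.5] turn [-1.364 -0.008  0.004]
```

```bash
python3 -m handwheel '[[[0,0.011,-0.028,-0.136,0,0,1],[0,0.015,-0.026,-0.136,0,0,1],[0,0.019,-0.024,-0.136,0,0,1],[0,0.022,-0.021,-0.136,0,0,1],[0,0.024,-0.018,-0.136,0,0,1],[0,0.026,-0.014,-0.136,0,0,1],[0,0.028,-0.011,-0.136,0,0,1],[0,0.029,-0.007,-0.136,0,0,1]]]' 50
python3 - <<'E'
from rg import *
need([526.6,33.9,100],toolR(.188))
E
```

```text
time_s: 17.1
eef_pos: [547.9, -79.0, 128.1]
orientation: [0.042, 1.566, -0.048]
wrist_force: [-0.1, 0.5, -3.9]
grip_width: 17.7
t 17.1 pos [547.9 -79.  128.1] F [-0.1  0.5 -3.9] T [ 0.17 -0.15  0.  ] w 17.7
[[ 0.004  0.058  0.998]
 [-0.004  0.998 -0.058]
 [-1.    -0.004  0.005]] [ 0.68  0.21 -0.66  1.77  0.14  1.21 -0.07]
shift tool mm [ 27.5 111.6 -27.9] turn [-0.246  0.004  0.004]
```

```bash
python3 -m handwheel '[[[0,0.02,-0.003,-0.05,0,0,1],[0,0.02,-0.002,-0.05,0,0,1],[0,0.02,-0.001,-0.05,0,0,1],[0.005,0.02,-0.001,-0.05,0,0,1],[0.008,0.016,-0.001,-0.03,0,0,1],[0.006,0.01,0,0,0,0,1],[0.004,0,0,0,0,0,1],[0,0,0,0,0,0,1]]]' 50
python3 - <<'E'
from rg import *
need([526.6,33.9,80],toolR(.188))
a=grab('side');save(a,'s11',(230,130,400,300),4.5)
E
```

```text
time_s: 17.9
eef_pos: [532.8, 36.3, 103.0]
orientation: [-0.151, 1.56, 0.144]
wrist_force: [0.4, -0.2, -3.5]
grip_width: 18.2
t 17.9 pos [532.8  36.3 103. ] F [ 0.4 -0.2 -3.5] T [ 0.11 -0.08 -0.  ] w 18.2
[[ 0.007 -0.187  0.982]
 [-0.004  0.982  0.187]
 [-1.    -0.005  0.006]] [ 0.57  0.21 -0.76  1.84  0.16  1.15 -0.06]
shift tool mm [23.  -1.1 -6.7] turn [0.    0.006 0.005]
```

View pics/s11.png

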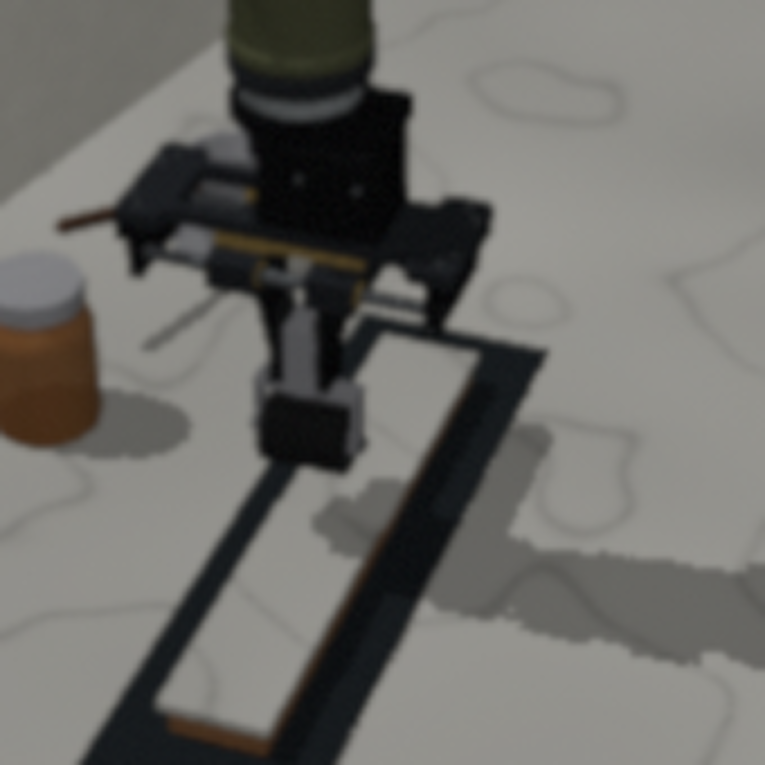

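The wheel hangs above the joint, with the tyre at crop (308,432). I'll check the predicted axle position against the picture and correct the sideways position.

```bash
python3 -m handwheel '[[[0.004,0,-0.003,0,0.003,0.002,1],[0.004,0,-0.003,0,0.003,0.002,1],[0.004,0,-0.001,0,0,0,1],[0.004,0,0,0,0,0,1],[0.003,0,0,0,0,0,1],[0,0,0,0,0,0,1],[0,0,0,0,0,0,1],[0,0,0,0,0,0,1]]]' 50
python3 - <<'E'
from rg import *
need([526.6,33.9,80],toolR(.188))
p,Rm=st();im=grab("side");x0,y0,x1,y1=(270,185,330,255);s=8
c=cv2.resize(im[y0:y1,x0:x1],None,fx=s,fy=s,interpolation=cv2.INTER_CUBIC);c=cv2.convertScaleAbs(c,alpha=1.6)
t=np.linspace(0,2*np.pi,40)
for w in(-25,25):
    P=[p+Rm@np.array([15.2+20*np.cos(a),-1.4+20*np.sin(a),w]) for a in t]
    Q=((proj("side",P)-[x0,y0]+.5)*s).astype(np.int32).reshape(-1,1,2);cv2.polylines(c,[Q],True,(0,255,0),1)
C=np.array([511.9,111.1,26]);e=np.array([-.187,.9824,0]);nr=np.array([-.9824,-.187,0])
P=[C-90*e+32*nr,C-90*e-32*nr,C-90*e,C+90*e];Q=((proj("side",P)-[x0,y0]+.5)*s).astype(int)
cv2.line(c,tuple(map(int,Q[0])),tuple(map(int,Q[1])),(0,0,255),1);cv2.line(c,tuple(map(int,Q[2])),tuple(map(int,Q[3])),(255,0,0),1)
cv2.imwrite("pics/w1.png",c)
E
```

```text
time_s: 18.75
eef_pos: [526.6, 31.0, 82.7]
orientation: [-0.143, 1.566, 0.141]
wrist_force: [0.0, -0.2, -3.6]
grip_width: 17.5
t 18.75 pos [526.6  31.   82.7] F [ 0.  -0.2 -3.6] T [ 0.2  -0.12  0.01] w 17.5
[[ 0.    -0.18   0.984]
 [-0.001  0.984  0.18 ]
 [-1.    -0.001 -0.   ]] [ 0.57  0.22 -0.75  1.87  0.17  1.12 -0.06]
shift tool mm [2.7 2.8 0.6] turn [-0.007 -0.     0.001]
t 18.75 pos [526.6  31.   82.7] F [ 0.  -0.2 -3.6] T [ 0.2  -0.12  0.01] w 17.5
[[ 0.    -0.18   0.984]
 [-0.001  0.984  0.18 ]
 [-1.    -0.001 -0.   ]] [ 0.57  0.22 -0.75  1.87  0.17  1.12 -0.06]
```

View pics/w1.png

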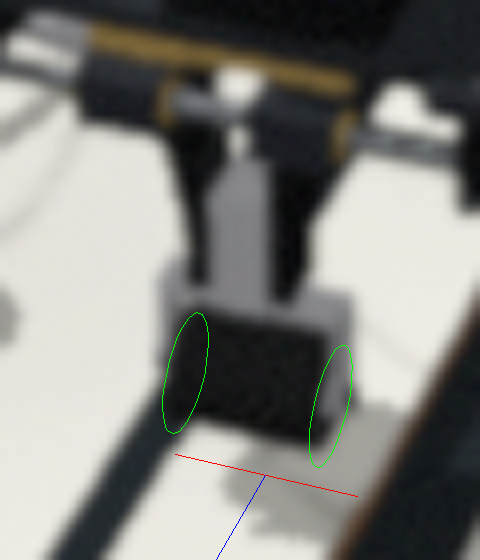

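```bash
python3 -m handwheel '[[[0.004,0.002,0,-0.005,0,0,1],[0.004,0.001,0,0,0,0,1],[0.003,0,0,0,0,0,1],[0.003,0,0,0,0,0,1],[0.002,0,0,0,0,0,1],[0.001,0,0,0,0,0,1],[0.001,0,0,0,0,0,1],[0.001,0,0,0,0,0,1]]]' 50
python3 - <<'E'
from rg import *
need([526.6,33.9,60],toolR(.188))
E
```

```text
time_s: 19.6
eef_pos: [526.3, 34.5, 62.3]
orientation: [-0.148, 1.565, 0.146]
wrist_force: [-0.2, 0.4, -3.2]
grip_width: 17.9
t 19.6 pos [526.3  34.5  62.3] F [-0.2  0.4 -3.2] T [ 0.15 -0.03 -0.  ] w 17.9
[[ 0.001 -0.186  0.983]
 [-0.001  0.983  0.186]
 [-1.    -0.001  0.001]] [ 0.56  0.24 -0.75  1.89  0.19  1.08 -0.08]
shift tool mm [ 2.3 -0.7  0.2] turn [-0.001  0.001  0.001]
```

```bash
python3 -m handwheel '[[[0.001,0,0,0,0,0,1],[0.001,0,0,0,0,0,1],[0.001,0,0,0,0,0,1],[0.001,0,0,0,0,0,1],[0.001,0,0,0,0,0,1],[0.001,0,0,0,0,0,1],[0.001,0,0,0,0,0,1],[0.001,0,0,0,0,0,1]]]' 50
python3 - <<'E'
from rg import *
need([526.6,33.9,60],toolR(.188))
E
```

```text
time_s: 20.4
eef_pos: [526.7, 34.2, 59.7]
orientation: [-0.151, 1.566, 0.143]
wrist_force: [-3.8, -0.3, 4.9]
grip_width: 17.7
t 20.4 pos [526.7  34.2  59.7] F [-3.8 -0.3  4.9] T [-0.01  0.8  -0.03] w 17.7
[[ 0.    -0.186  0.983]
 [-0.005  0.983  0.186]
 [-1.    -0.005 -0.001]] [ 0.55  0.25 -0.75  1.89  0.2   1.08 -0.09]
shift tool mm [-0.3 -0.3 -0.2] turn [-0.001 -0.001  0.005]
```

The wheel is in contact: Fz is 4.9 N, plus the 3.5 N roller weight, so about 8 N on the strip at x ≈ -80 mm. I'll press to about 15 N and start rolling.

```bash
python3 -m handwheel '[[[0.0015,0,0,0,0,0,1],[0.0018,0,0,0,0,0,1],[0.0018,0,0,0,0,0,1],[0.0018,0,0,0,0,0,1],[0.0018,0.002,0,0,0,0,1],[0.0018,0.004,0,0,0,0,1],[0.0018,0.004,0,0,0,0,1],[0.0018,0.004,0,0,0,0,1]]]' 55
python3 - <<'E'
from rg import *
C=np.array([511.9,111.1,60])
need(C,toolR(.188))
E
```

```text
time_s: 21.2
eef_pos: [525.0, 44.6, 59.6]
orientation: [-0.159, 1.569, 0.13]
wrist_force: [-5.4, -1.5, 12.0]
grip_width: 17.4
t 21.2 pos [525.   44.6  59.6] F [-5.4 -1.5 12. ] T [-0.35  1.37 -0.05] w 17.4
[[-0.001 -0.183  0.983]
 [-0.019  0.983  0.183]
 [-1.    -0.018 -0.004]] [ 0.53  0.25 -0.75  1.89  0.21  1.08 -0.13]
shift tool mm [-1.7 67.8 -0.7] turn [-0.004 -0.004  0.018]
```

```bash
python3 -m handwheel '[[[0.0018,0.005,0,0,0,0.003,1],[0.0018,0.005,0,0,0,0.003,1],[0.0018,0.005,0,0,0,0.003,1],[0.0018,0.005,0,0,0,0.003,1],[0.0018,0.005,0,0,0,0.003,1],[0.0018,0.005,0,0,0,0.003,1],[0.0018,0.005,0,0,0,0.003,1],[0.0018,0.005,0,0,0,0.003,1]]]' 55
python3 - <<'E'
from rg import *
C=np.array([511.9,111.1,60])
need(C,toolR(.188))
E
```

```text
time_s: 22.0
eef_pos: [518.3, 80.7, 59.7]
orientation: [-0.152, 1.573, 0.135]
wrist_force: [-5.8, -1.9, 10.9]
grip_width: 17.5
t 22.0 pos [518.3  80.7  59.7] F [-5.8 -1.9 10.9] T [-0.34  1.37 -0.02] w 17.5
[[-0.006 -0.181  0.983]
 [-0.011  0.983  0.181]
 [-1.    -0.01  -0.008]] [ 0.48  0.25 -0.77  1.89  0.21  1.09 -0.19]
shift tool mm [-0.7 31.  -0.8] turn [-0.006 -0.008  0.01 ]
```

```bash
python3 -m handwheel '[[[0.0018,0.005,0,-0.001,-0.001,0.003,1],[0.0018,0.005,0,-0.001,-0.001,0.003,1],[0.0018,0.005,0,-0.001,-0.001,0.003,1],[0.0018,0.005,0,-0.001,-0.001,0.003,1],[0.0018,0.005,0,-0.001,-0.001,0.003,1],[0.0018,0.005,0,-0.001,-0.001,0.003,1],[0.0018,0.005,0,-0.001,-0.001,0.003,1],[0.0018,0.005,0,-0.001,-0.001,0.003,1]]]' 55
python3 - <<'E'
from rg import *
C=np.array([511.9,111.1,60])
need(C,toolR(.188))
E
```

```text
time_s: 22.8
eef_pos: [511.0, 119.3, 59.7]
orientation: [-0.148, 1.569, 0.15]
wrist_force: [-6.5, -0.3, 11.9]
grip_width: 17.2
t 22.8 pos [511.  119.3  59.7] F [-6.5 -0.3 11.9] T [-0.3   1.38 -0.04] w 17.2
[[-0.003 -0.188  0.982]
 [ 0.001  0.982  0.188]
 [-1.     0.002 -0.003]] [ 0.44  0.26 -0.8   1.89  0.2   1.08 -0.25]
shift tool mm [-0.4 -8.2 -0.6] turn [ 0.001 -0.003 -0.002]
```

```bash
python3 -m handwheel '[[[0.0018,0.005,-0.0005,0,0,0.002,1],[0.0018,0.005,-0.0008,0,0,0.002,1],[0.0018,0.005,-0.0008,0,0,0.002,1],[0.0018,0.005,-0.0008,0,0,0.002,1],[0.0018,0.005,-0.0008,0,0,0.002,1],[0.0018,0.005,-0.0008,0,0,0.002,1],[0.0018,0.005,-0.0008,0,0,0.002,1],[0.0018,0.005,-0.0008,0,0,0.002,1]]]' 55
python3 - <<'E'
from rg import *
C=np.array([511.9,111.1,60])
need(C,toolR(.188))
E
```

```text
time_s: 23.6
eef_pos: [502.9, 160.6, 59.7]
orientation: [-0.138, 1.56, 0.157]
wrist_force: [-3.7, -1.4, 8.5]
grip_width: 17.9
t 23.6 pos [502.9 160.6  59.7] F [-3.7 -1.4  8.5] T [-0.19  0.9  -0.02] w 17.9
[[ 0.005 -0.187  0.982]
 [ 0.012  0.982  0.187]
 [-1.     0.011  0.007]] [ 0.38  0.26 -0.82  1.9   0.2   1.07 -0.33]
shift tool mm [ -0.9 -50.3  -0.4] turn [ 0.     0.007 -0.011]
```

```bash
python3 -m handwheel '[[[0.002,0.005,-0.0005,0,0.001,-0.002,1],[0.002,0.005,-0.0005,0,0.001,-0.002,1],[0.002,0.005,-0.0005,0,0.001,-0.002,1],[0.002,0.005,-0.0005,0,0.001,-0.001,1],[0.002,0.004,-0.0005,0,0.001,-0.001,1],[0.002,0.002,0,0,0,0,1],[0.002,0,0,0,0,0,1],[0.002,0,0,0,0,0,1]]]' 55
python3 - <<'E'
from rg import *
C=np.array([511.9,111.1,60])
need(C,toolR(.188))
a=grab('side');save(a,'s12',(230,180,370,310),5)
b=grab('top');save(b,'t12',(245,180,425,270),4.4)
E
```

```text
time_s: 24.4
eef_pos: [497.2, 191.3, 59.6]
orientation: [-0.15, 1.56, 0.147]
wrist_force: [-6.0, -1.3, 12.4]
grip_width: 17.5
t 24.4 pos [497.2 191.3  59.6] F [-6.  -1.3 12.4] T [-0.28  1.57 -0.05] w 17.5
[[ 0.006 -0.188  0.982]
 [-0.001  0.982  0.188]
 [-1.    -0.003  0.006]] [ 0.32  0.28 -0.83  1.88  0.23  1.08 -0.41]
shift tool mm [ -0.2 -81.6  -0.6] turn [0.001 0.006 0.003]
```

View pics/s12.png

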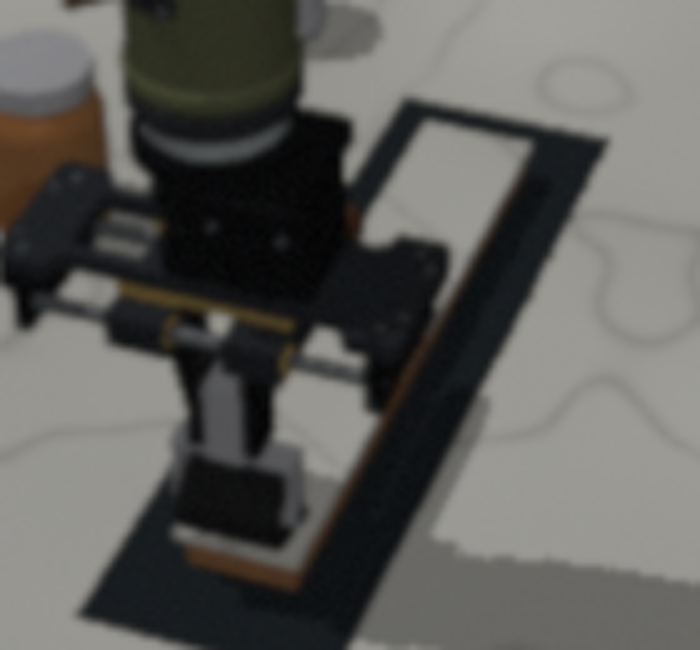

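View pics/t12.png

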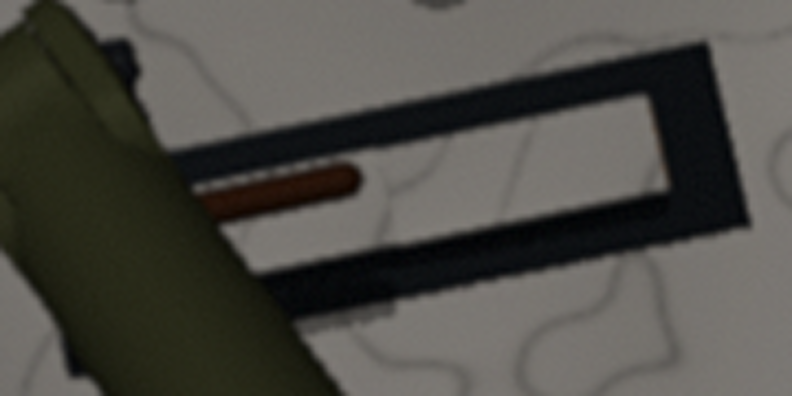

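The wheel is at the free end, on the middle of the strip, at side crop (235,495), and the contact force stayed at 12 to 16 N. Now I'll lift off and carry the roller back.

```bash
python3 -m handwheel '[[[0,0,-0.0005,0,0,0,1],[-0.001,0,-0.0005,0,0,0,1],[-0.003,0,0,0,0,0,1],[-0.008,0,0,0,0,0,1],[-0.015,0,0,0,0,0,1],[-0.018,0,0,0,0,0,1],[-0.018,-0.01,0,0,0,0,1],[-0.015,-0.02,0,0.03,0,0,1]]]' 55
python3 -m handwheel '[[[-0.002,-0.035,0,0.05,0,0,1],[0,-0.04,0.002,0.06,0,0,1],[0,-0.045,0.004,0.07,0,0,1],[0,-0.045,0.006,0.1,0,0,1],[0,-0.045,0.008,0.1,0,0,1],[0,-0.044,0.01,0.12,0,0,1],[0,-0.044,0.012,0.12,0,0,1],[0,-0.044,0.014,0.13,0,0,1]]]' 55
python3 - <<'E'
from rg import *
need([550,-320,125],RT(0.0))
E
```

```text
time_s: 25.3
eef_pos: [499.4, 165.0, 141.8]
orientation: [-0.129, 1.563, 0.131]
wrist_force: [0.1, -1.0, -2.9]
grip_width: 17.4
time_s: 26.1
eef_pos: [522.7, -184.5, 158.0]
orientation: [0.476, 1.495, -0.458]
wrist_force: [1.1, 0.9, -3.4]
grip_width: 17.5
t 26.1 pos [ 522.7 -184.5  158. ] F [ 1.1  0.9 -3.4] T [ 0.06 -0.18  0.01] w 17.5
[[ 0.026  0.563  0.826]
 [ 0.003  0.826 -0.563]
 [-1.     0.018  0.02 ]] [ 0.77  0.15 -0.52  1.75  0.07  1.24 -0.36]
shift tool mm [ 33.2 -97.2  98.2] turn [ 1.13   0.008 -0.027]
```

```bash
python3 -m handwheel '[[[0,-0.012,0.012,0.14,0,0,1],[0,-0.01,0.014,0.14,0,0,1],[0,-0.008,0.015,0.14,0,0,1],[0,-0.006,0.016,0.14,0,0,1],[0,-0.004,0.016,0.14,0,0,1],[0,-0.001,0.016,0.14,0,0,1],[0,0.001,0.016,0.14,0,0,1],[0,0.003,0.016,0.14,0,0,1]]]' 55
python3 - <<'E'
from rg import *
need([550,-320,140],RT(0.47))
E
```

```text
time_s: 26.9
eef_pos: [544.2, -330.9, 168.3]
orientation: [1.373, 1.083, -1.33]
wrist_force: [0.5, -0.4, -3.0]
grip_width: 17.8
t 26.9 pos [ 544.2 -330.9  168.3] F [ 0.5 -0.4 -3. ] T [-0.02 -0.07 -0.01] w 17.8
[[ 0.034  0.979 -0.201]
 [-0.002 -0.201 -0.98 ]
 [-0.999  0.033 -0.005]] [ 0.77  0.3  -0.31  1.54  0.08  1.28 -1.32]
shift tool mm [ 28.4   2.6 -11.7] turn [-0.045  0.006  0.436]
```

```bash
python3 -m handwheel '[[[0,0,-0.003,-0.015,0,0.11,1],[0,0,-0.003,-0.015,0,0.11,1],[0,0,-0.002,-0.012,0.003,0.11,1],[0,0,-0.001,0,0.003,0.1,1],[0.01,0,0,0,0,0,1],[0.015,0,0,0,0,0,1],[0.01,0,0,0,0,0,1],[0,0,0,0,0,0,1]]]' 55
python3 - <<'E'
from rg import *
need([580.5,-324.7,34.2],RT(0.47))
E
```

```text
time_s: 27.7
eef_pos: [565.0, -327.5, 137.2]
orientation: [1.482, 0.749, -0.973]
wrist_force: [0.6, 0.6, -3.4]
grip_width: 17.4
t 27.7 pos [ 565.  -327.5  137.2] F [ 0.6  0.6 -3.4] T [0.15 0.75 0.02] w 17.4
[[ 0.452  0.878 -0.159]
 [-0.07  -0.143 -0.987]
 [-0.889  0.458 -0.003]] [ 0.93  0.07 -0.33  1.96 -0.27  0.7  -0.96]
shift tool mm [ 98.4 -33.9  -5. ] turn [-0.004 -0.001 -0.005]
```

```bash
python3 -m handwheel '[[[0.012,-0.004,-0.001,0,0,0,1],[0.016,-0.006,-0.001,0,0,0,1],[0.016,-0.006,-0.001,0,0,0,1],[0.014,-0.005,-0.001,0,0,-0.002,1],[0.01,-0.004,0,0,0,-0.002,1],[0.008,-0.002,0,0,0,0,1],[0.004,0,0,0,0,0,1],[0,0,0,0,0,0,1]]]' 55
python3 - <<'E'
from rg import *
need([580.5,-324.7,34.2],RT(0.47))
a=grab('side');save(a,'s13',(310,110,430,220),6)
E
```

```text
time_s: 28.5
eef_pos: [586.0, -323.2, 48.5]
orientation: [1.48, 0.758, -0.969]
wrist_force: [-0.4, -0.2, -2.7]
grip_width: 17.7
t 28.5 pos [ 586.  -323.2   48.5] F [-0.4 -0.2 -2.7] T [ 0.14  0.72 -0.01] w 17.7
[[ 0.45   0.88  -0.152]
 [-0.064 -0.138 -0.988]
 [-0.891  0.455 -0.006]] [ 0.89  0.22 -0.34  2.   -0.24  0.52 -0.96]
shift tool mm [ 10.3 -11.1   2.4] turn [ 0.002 -0.007 -0.002]
```

View pics/s13.png

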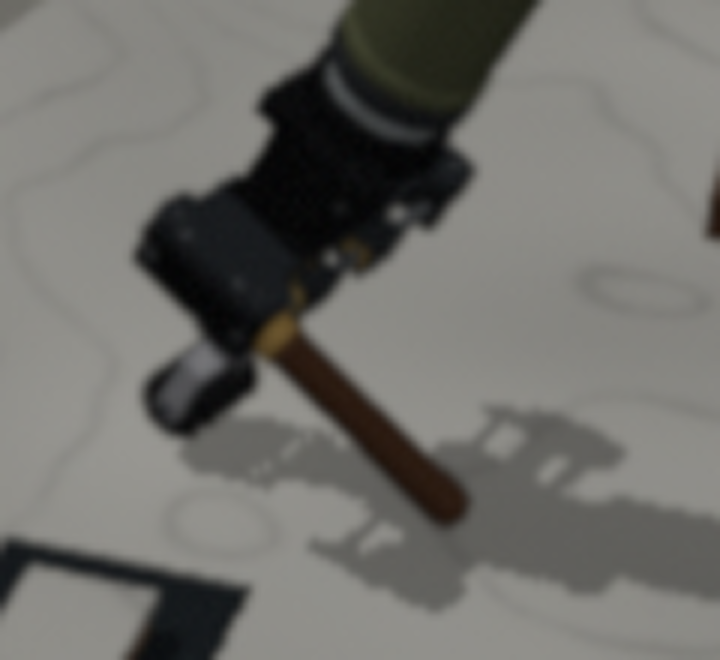

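```bash
python3 -m handwheel '[[[0.0018,-0.0009,0,0,0,0,1],[0.0018,-0.0009,0,0,0,0,1],[0.0018,-0.0009,0,0,0,0,1],[0.0018,-0.0009,0,0,0,0,1],[0.0009,-0.0005,0,0,0,0,1],[0.0009,-0.0005,0,0,0,0,1],[0.0009,-0.0005,0,0,0,0,1],[0.0009,-0.0005,0,0,0,0,1]]]' 55
python3 - <<'E'
from rg import *
need([586,-324.7,34.2],RT(0.47))
E
```

```text
time_s: 29.35
eef_pos: [587.1, -325.2, 39.0]
orientation: [1.479, 0.752, -0.967]
wrist_force: [-0.0, 0.5, -3.6]
grip_width: 17.6
t 29.35 pos [ 587.1 -325.2   39. ] F [-0.   0.5 -3.6] T [0.15 0.79 0.06] w 17.6
[[ 0.454  0.878 -0.153]
 [-0.068 -0.137 -0.988]
 [-0.889  0.459 -0.002]] [ 0.89  0.23 -0.34  2.01 -0.24  0.49 -0.96]
shift tool mm [ 3.7 -3.3 -0.3] turn [ 0.002 -0.003 -0.007]
```

```bash
python3 -m handwheel '[[[0.0009,-0.0005,0,0,0,0,1],[0.0009,-0.0005,0,0,0,0,1],[0.0009,-0.0005,0,0,0,0,1],[0.0009,-0.0005,0,0,0,0,1],[0.0009,-0.0005,0,0,0,0,1],[0.0007,-0.0004,0,0,0,0,1],[0.0007,-0.0004,0,0,0,0,1],[0.0007,-0.0004,0,0,0,0,1]]]' 55
python3 - <<'E'
from rg import *
need([586,-324.7,34.2],RT(0.47))
E
```

```text
time_s: 30.15
eef_pos: [588.9, -325.6, 34.0]
orientation: [1.479, 0.749, -0.965]
wrist_force: [-2.6, 2.4, 5.4]
grip_width: 17.7
t 30.15 pos [ 588.9 -325.6   34. ] F [-2.6  2.4  5.4] T [0.49 1.09 0.19] w 17.7
[[ 0.457  0.876 -0.152]
 [-0.07  -0.136 -0.988]
 [-0.887  0.462 -0.001]] [ 0.89  0.24 -0.34  2.01 -0.24  0.47 -0.95]
shift tool mm [-1.5 -2.6 -0.4] turn [ 0.003 -0.003 -0.01 ]
```

Contact is at z = 34.0, the same height as at pick-up. I'll relax, open and back out along the tool axis.

```bash
python3 -m handwheel '[[[0,0,0,0,0,0,1],[-0.0003,0,0,0,0,0,1],[0,0,0,0,0,0,0.5],[0,0,0,0,0,0,0.2],[0,0,0,0,0,0,-0.2],[0,0,0,0,0,0,-1],[0,0,0,0,0,0,-1],[0,0,0,0,0,0,-1]]]' 20
python3 - <<'E'
from rg import *
need([586,-324.7,34.2],RT(0.47))
a=grab('side');save(a,'s14',(310,110,430,220),6)
E
```

```text
time_s: 30.95
eef_pos: [590.0, -327.4, 35.1]
orientation: [1.478, 0.744, -0.964]
wrist_force: [-0.4, -1.4, -0.3]
grip_width: 53.7
t 30.95 pos [ 590.  -327.4   35.1] F [-0.4 -1.4 -0.3] T [0.1  0.58 0.04] w 53.7
[[ 0.459  0.875 -0.154]
 [-0.073 -0.136 -0.988]
 [-0.885  0.465  0.001]] [ 0.89  0.24 -0.34  2.01 -0.24  0.47 -0.95]
shift tool mm [-1.3 -4.3 -2. ] turn [ 0.003  0.    -0.014]
```

View pics/s14.png

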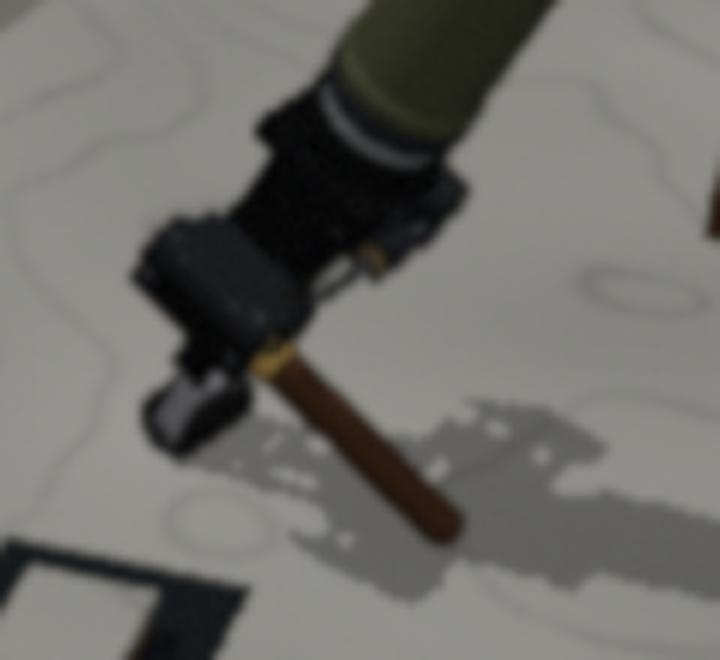

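```bash
python3 -m handwheel '[[[0,0,0,0,0,0,-1],[0,0,0,0,0,0,-1],[0,0,0,0,0,0,-1],[0,0,0,0,0,0,-1],[-0.008,0,0,0,0,0,-1],[-0.012,0,0,0,0,0,-1],[-0.015,0,0,0,0,0,-1],[-0.02,0,0,0,0,0,-1]]]' 20
python3 -m handwheel '[[[-0.025,0,0,0,0,0,-1],[-0.025,0,0,0,0,0,-1],[-0.025,0,0.02,0,0,0,-1],[-0.02,0,0.04,0,0,0,-1],[0,0,0.045,0,0,0,-1],[0,0,0.045,0,0,0,-1],[0,0,0.03,0,0,0,-1],[0,0,0,0,0,0,-1]]]' 20
python3 - <<'E'
from halves import *
from rol import feats,tri
b=grab('top');a=grab('side');st()
save(b,'t15',(240,170,500,300),3);save(a,'s15',(230,150,410,310),4.4)
halves(b,"top");halves(a,"side")
T=feats(b,(425,180,485,275));S=feats(a,(325,150,405,215))
e1=tri(T["brown"][1],S["brown"][2]);e2=tri(T["brown"][2],S["brown"][1]);print(e1,e2,tri(T["brown"][0],S["brown"][0]))
d=e1[0]-e2[0];print("slope",np.arctan2(d[2],np.hypot(d[0],d[1])))
E
```

```text
time_s: 31.8
eef_pos: [562.5, -321.4, 84.1]
orientation: [1.479, 0.749, -0.964]
wrist_force: [0.4, -0.3, -0.9]
grip_width: 86.7
time_s: 32.6
eef_pos: [487.7, -499.3, 187.8]
orientation: [1.466, 0.734, -0.959]
wrist_force: [-0.3, -0.3, -0.1]
grip_width: 87.0
t 32.7 pos [ 489.9 -494.4  187.4] F [-0.4  0.5 -1.2] T [0.18 0.57 0.02] w 87.2
[[ 0.466  0.873 -0.144]
 [-0.079 -0.122 -0.989]
 [-0.881  0.472  0.012]] [ 1.12  0.16 -0.2   1.76 -0.39  0.9  -0.59]
top loose slopes [np.float64(0.005), np.float64(0.0035)] edges [np.float64(31.11), np.float64(-33.77)] mid -1.33
top bonded slopes [np.float64(0.0011), np.float64(0.0)] edges [np.float64(32.49), np.float64(-32.36)] mid 0.06
end u 180.2
end u -180.6
side loose slopes [np.float64(0.0048), np.float64(0.0035)] edges [np.float64(31.94), np.float64(-34.83)] mid -1.45
side bonded slopes [np.float64(0.0025), np.float64(0.0019)] edges [np.float64(33.16), np.float64(-33.82)] mid -0.33
end u 182.8
end u -183.8
(array([ 545.27871331, -320.31199888,   64.48052035]), np.float64(3.358022775783765)) (array([ 433.34488392, -300.69004944,   10.57988735]), np.float64(2.717873149429713)) (array([ 488.46871349, -309.61370284,   38.40180858]), np.float64(1.1191454126850577))
slope 0.44288322768689375
```

View pics/t15.png

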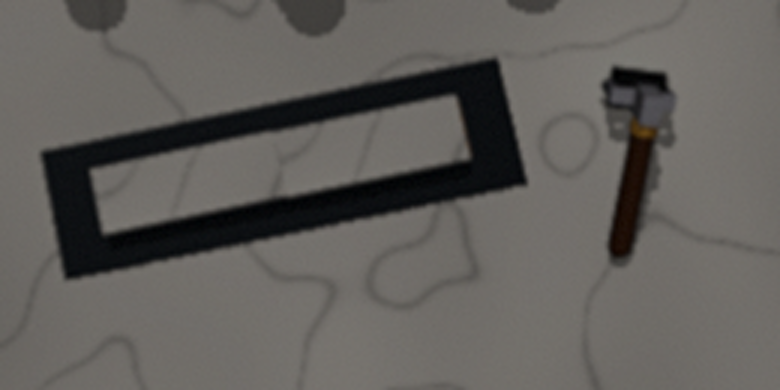

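View pics/s15.png

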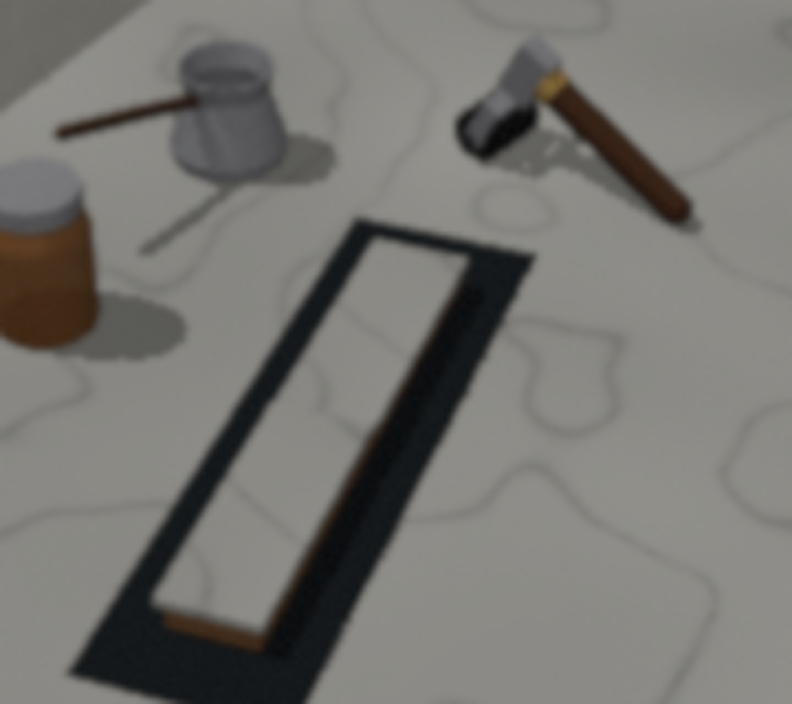

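The top view shows both pieces as one unbroken outline, and the roller lies on its wheel and handle end well clear of the mat. I'll let the arm settle and hand in.

```bash
python3 -m handwheel '[[[0,0,0,0,0,0,-1],[0,0,0,0,0,0,-1],[0,0,0,0,0,0,-1],[0,0,0,0,0,0,-1],[0,0,0,0,0,0,-1],[0,0,0,0,0,0,-1],[0,0,0,0,0,0,-1],[0,0,0,0,0,0,-1]]]' 20
python3 -c "
from rig import *;print(sign_off())"
```

```text
time_s: 33.5
eef_pos: [493.2, -486.4, 188.5]
orientation: [1.462, 0.746, -0.946]
wrist_force: [0.1, 0.1, -0.7]
grip_width: 86.8
the job is handed in; nothing more can be done
None
```

The job is done and handed in at 33.5 s; no verdict was reported. I slid the loose piece tight against the bonded one and rolled it from the joint to its free end. I then laid the roller back on the bare counter about 8 mm from where it started.

**Last checks:**
- **Strip:** no visible gap, with the two pieces together 360.8 mm long in the top view. It lies about 1.3 mm off line and 0.003 rad crooked, the same after rolling as before and inside the limits.
- **Rolling:** the contact force was 12 to 16 N at each reading along the strip, and about 8 N at first touch. The axle ran from about -80 to +80 mm along the strip, within about 1 mm of the middle.
- **Roller:** it rests on its wheel and handle end, well clear of the mat, with a measured slope of 0.44 rad (0.455 before).
- **Bystanders:** the jar and cezve looked undisturbed in the last pictures. The cups were outside the final crops, but the arm never came near them.

**What disagreed:**
- **Finger tips:** the real tips sit about 29 mm short of the reported TCP along the tool axis. The first try at the strip therefore closed above it without touching; I measured the offset in the pictures and corrected for it.
- **Sideways force:** the wrist showed about 4 to 6 N sideways while rolling, but the strip did not move.
- **Wheel turning:** I could not check this directly and only infer it from the rolling motion.

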